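# Clamp the pump housing and hang its saddles

### The arm

A 6-joint arm with a two-finger parallel gripper is mounted at the origin on the work surface. World frame = base frame: x ahead of the robot, y to its left, z up, the work surface at z = 0. Lengths are in m, angles in rad, forces in N, time in s.
With the tool pointing down it reaches from about 0.375 to 0.9 m from the base axis. Payload 3.1 kg.
Tool frame: the origin (TCP) lies midway between the tips of the shut fingers; the grasp point (between the pads) lies 19 mm behind it; z points along the fingers, y is the line along which they close (so a half turn about z gives the same grasp; the last joint's range is limited). The gripper opens to 87 mm and grips with 3 to 60 N. Pads are 19 mm wide; open, the fingers measure 117 mm over their backs; the gripper's body (75 mm by 190 mm) begins 51 mm behind the grasp point.
Start: joints at [0.991, 0.527, 1.433, -0, 1.181, -0.178], TCP at [0.244, 0.575, 0.223] pointing down, gripper open.
Joint ranges: [-3.08, 3.08], [-0.75, 2.2], [0.22, 2.44], [-1.43, 4.57], [0, 2.65], [-2.85, 2.85]. Speed limits (rad/s): [2.79, 2.79, 3.14, 3.14, 3.14, 3.14].

### API

Orientations are given as a unit quaternion [x, y, z, w].
In Python, from rig import get_obs, cams, job gives the robot as it stands.
- The arm moves only by the tool servo_tool, never from a script. Its argument "moves" is text: rows parted by semicolons, each of 5 numbers parted by spaces: the shift along the tool's x, y, z in m, then the turn about the tool's z in degrees, then the finger opening in m, from 0 to 0.087. In form: dx dy dz spin claw; .... A call has 1 to 10 rows; each row is the pose to reach, as a shift and turn from the pose commanded when the call began, along the tool's axes at that moment; what a row does not reach only later rows make up. A row lasts 1/12 s, in which the tool goes at most 41.7 mm and 7.16 degrees, less where a joint would pass 70% of its speed; a pose out of reach is approached as far as the arm can. A call with a gripper value outside its range is refused whole. The fingers move at their own pace and stop on an object; "grip_force" is the grip in N (left out, the last holds). Time passes only in rows, so rows that repeat a pose let the fingers close. It gives the time, the measured TCP pose, the force, the opening and the grip force at its end, in the units of the state.
- get_obs(): the state, without advancing time (a new reading comes with each control period).
- cams.camera(name): name is "side" or "top" or "wrist"; returns the picture (400x640x3 uint8, blue, green, red); there is no depth.
- cams.camera_model(name): a dict with "fx", "fy", "cx", "cy" (pixels), "dist" ([k1, k2, p1, p2, k3] as OpenCV has them; the pictures are not rectified), "R" (3x3) and "t" (3): a world point X has camera coordinates R X + t. Camera axes: x right, y down, z forward; pixel columns grow to the right and rows downward; lengths in m; the calibration is good to about 2 mm. A picture is of the moment at which its call begins: read the wrist's pose just before it. camera_model takes no time and is no camera call; for the wrist camera it gives the pose at the moment of the call.
- job.hand_in(): hands the job in; it is judged then, once.
The state is a dict: "time": time; "q": joint angles; "joint_velocities": joint speeds; "joint_torque": joint torques, N m; "position": TCP position; "tool_rot": TCP orientation; "ft_force": force on the tool from outside, world axes, zero at the start; "moment": the same for the moment, N m; "grip_width": finger opening in m; "grip_force": force on a finger pad.
Only numpy, scipy, OpenCV 4.12 (cv2) and the standard library are available. Lean on these libraries where they do the work, as an engineer would, in place of code of your own. Each camera call takes 0.05 s, during which the arm holds its last target. There are 200 camera calls.

### The job

Get the pump repair kit ready: swing the red clamp up and over, lift the pump housing by its blue handle and set it in the fixture's pocket, and only when you are sure it sits fully home close the clamp right down on it and leave it closed. Hang every brass pipe saddle that is on the bench on the steel rail, arch over the bar with a foot either side, and leave the other things where they are.

Things in the scene. Friction and masses are not known exactly. Their poses are not given: they have to be found in the camera images.
- nest_floor (a point): Centre of the pocket floor of the clamping fixture. Fixture: green base plate 150 (x) x 250 (y) x 12 mm fixed to the bench, with a steel nest block on it whose rectangular pocket is 94 x 74 mm wide and 12 mm deep (long side along x), mouth chamfered 3 mm. This point is 22 mm above the bench, the pocket's mouth 34 mm. Its x and y axes are the fixture's, z up; the clamp's hinge pillars (up to 74 mm high, at x +-56 mm) stand at y = +100 mm. The fixture's place and yaw vary
- clamp (a joint): Angle (rad) of the red hinged clamp, a frame of two red rails 74 mm apart, joined by a steel grip bar at the free end. 0: level, its rubber pads just resting on a housing that is fully home (it can go to -0.03 over an empty nest); grows as the free end swings up and over; 1.57 upright; stop at 1.75. Stiff hinge: stays where it is left; about 5 N at the grip bar moves it
- clamp_grip (a point): Middle of the clamp's round steel grip bar (12 mm thick, 62 mm free between the rails, along the fixture's x), 200 mm from the hinge. Its frame turns with the clamp
- clamp_hinge (a point): Middle of the clamp's hinge axis, which runs along the fixture's x at y = +100 mm, 64 mm above the bench. With the clamp at angle a the grip bar's middle lies, in the fixture's axes, 200 cos(a) mm towards -y and 200 sin(a) mm up from here
- casting_mid (a point): Centre of the pump housing (half-way up): aluminium casting, foot 90 (x) x 70 (y) x 34 mm, a round turret 54 mm wide above it to 58 mm and a blue lifting handle to 96 mm; about 0.65 kg. This point is 48 mm above its underside, so 48 mm above nest_floor when it is fully home. It fits the pocket either way round (half a turn), with 2 mm of play each side; crooked or off-centre it stays about 12 mm proud
- casting_handle (a point): Middle of the housing's blue handle bar: 12 mm square, 52 mm long along the housing's y, 90 mm above its underside, 26 mm of free height under the bar above the turret
- rail_mid (a point): Middle of the axis of the horizontal steel bar (16 mm thick, 280 mm long along this frame's y, 150 mm above the bench) on two posts at its ends. The rail's place and yaw vary
- saddle1_mid (a point): Centre (half-way up) of a brass pipe saddle, None if absent: a 40 mm wide (y), 5 mm thick strap bent to an upside-down U, 48 mm over the legs (x; 38 mm inside), 75 mm high, with 5 mm thick out-turned feet, 86 mm (x) over all; 0.16 kg. Its arch runs along its y, so a bar along y passes under the arch; hung on the rail this point lies about 24 mm below the bar's axis. Either way round is the same
- saddle2_mid (a point): Centre (half-way up) of a brass pipe saddle, None if absent: a 40 mm wide (y), 5 mm thick strap bent to an upside-down U, 48 mm over the legs (x; 38 mm inside), 75 mm high, with 5 mm thick out-turned feet, 86 mm (x) over all; 0.16 kg. Its arch runs along its y, so a bar along y passes under the arch; hung on the rail this point lies about 24 mm below the bar's axis. Either way round is the same
- saddle3_mid (a point): Centre (half-way up) of a brass pipe saddle, None if absent: a 40 mm wide (y), 5 mm thick strap bent to an upside-down U, 48 mm over the legs (x; 38 mm inside), 75 mm high, with 5 mm thick out-turned feet, 86 mm (x) over all; 0.16 kg. Its arch runs along its y, so a bar along y passes under the arch; hung on the rail this point lies about 24 mm below the bar's axis. Either way round is the same
- saddle4_mid (a point): Centre (half-way up) of a brass pipe saddle, None if absent: a 40 mm wide (y), 5 mm thick strap bent to an upside-down U, 48 mm over the legs (x; 38 mm inside), 75 mm high, with 5 mm thick out-turned feet, 86 mm (x) over all; 0.16 kg. Its arch runs along its y, so a bar along y passes under the arch; hung on the rail this point lies about 24 mm below the bar's axis. Either way round is the same
- tape: Bystander: yellow roll of tape 90 mm across, 25 mm high; origin at its underside's centre
- driver: Bystander: screwdriver lying on the bench; origin at its underside's centre
- bearing: Bystander: small steel bearing ring 48 mm across, 14 mm high; origin at its underside's centre
- can: Bystander: blue can 70 mm across, 100 mm high; origin at its underside's centre
- carton: Bystander: small carton 110 x 90 x 60 mm; origin at its underside's centre
- mug: Bystander: white mug 80 mm across, 90 mm high; origin at its underside's centre
- spanner: Bystander: steel spanner lying on the bench; origin at its underside's centre
Not all that is in view belongs to the job. Leave any pink or purple look-alike of the part that bears casting_mid alone.

How it is judged:
On the way, in this order (a step that is already met when the one before it is completed fails the run):
1. the housing sits fully home in the pocket while the clamp is open (z of casting_mid in the frame of nest_floor below 0.051 m and horizontal distance between casting_mid and nest_floor below 0.006 m and angle between casting_mid's own z axis and vertical below 0.06 rad and value of joint clamp above 0.5 rad), for 0.3 s.
2. the clamp is closed down on the housing, which is still home (z of casting_mid in the frame of nest_floor below 0.051 m and horizontal distance between casting_mid and nest_floor below 0.006 m and angle between casting_mid's own z axis and vertical below 0.06 rad and value of joint clamp below 0.04 rad), for 0.3 s.
At the end, for the whole second after the job is handed in: Housing at rest in the pocket (within 3 mm of seated height, 6 mm of centre); clamp closed on it (below 0.04 rad); every saddle present hangs at rest, its centre 14 to 34 mm below the bar's axis, within 22 mm of it sideways and 125 mm of its middle, under 0.35 rad from upright (all of step 2 and linear speed of casting below 0.03 m/s and x of saddle1_mid in the frame of rail_mid between -0.022 and 0.022 m and y of saddle1_mid in the frame of rail_mid between -0.125 and 0.125 m and z of saddle1_mid in the frame of rail_mid between -0.034 and -0.014 m and angle between each of saddle1_mid, saddle2_mid, saddle3_mid, saddle4_mid's own z axis and vertical below 0.35 rad and linear speed of each of saddle1, saddle2, saddle3, saddle4 below 0.05 m/s and x of saddle2_mid in the frame of rail_mid between -0.022 and 0.022 m and y of saddle2_mid in the frame of rail_mid between -0.125 and 0.125 m and z of saddle2_mid in the frame of rail_mid between -0.034 and -0.014 m and x of saddle3_mid in the frame of rail_mid between -0.022 and 0.022 m and y of saddle3_mid in the frame of rail_mid between -0.125 and 0.125 m and z of saddle3_mid in the frame of rail_mid between -0.034 and -0.014 m and x of saddle4_mid in the frame of rail_mid between -0.022 and 0.022 m and y of saddle4_mid in the frame of rail_mid between -0.125 and 0.125 m and z of saddle4_mid in the frame of rail_mid between -0.034 and -0.014 m); the robot touches nothing.
It fails at once if the clamp is pressed down on a housing that is not home (contact force between clamp and casting above 10 N and value of joint clamp below 0.5 rad and z of casting_mid in the frame of nest_floor above 0.053 m).
It fails at once if one of the other things on the bench is moved more than 5 cm (distance of any of tape, driver, bearing, can, carton, mug, spanner from where it was at the start of the episode above 0.05 m).
Of saddle1, saddle2, saddle3, saddle4 only 2 to 4 are there at a start; the rules pass over those that are not, and their reading is None.
At some moment in a run one of casting, saddle1, saddle2, saddle3, saddle4 may be knocked a few centimetres aside while the robot is not near it.
It also fails if it takes over 210 s, if anything falls off the work surface, if the arm or the gripper's body presses on something with over 40 N, if the wrist force passes 120 N, or if a joint passes its speed limit or range.

## Working session

There is one attempt and no reset: what is moved stays moved. The work goes in short steps, Python scripts to look and compute and a tool call to move; the robot and the scene stay as the last step left them, time stands still between calls to the robot, and variables do not carry over. Pictures are saved under pics/ and viewed, at most 14 in all, crops included, and the job is handed in when it is done.

Besides the shell and the picture viewer there is one more tool, called after "Request:" by a JSON object that holds its "api" and its "payload". servo_tool: Moves the arm, as the interface text tells. Its arguments: {"type":"object","properties":{"moves":{"type":"string"},"grip_force":{"type":"number"}},"required":["moves"]}

```bash
ls; mkdir -p pics; python3 - <<'E'
from rig import get_obs,cams
import cv2
o=get_obs();print(o)
for n in ("top","side"):
    cv2.imwrite(f"pics/{n}0.png",cams.camera(n)); m=cams.camera_model(n); print(n,m)
E
```

```text
pics
{'time': 0.0, 'q': array([ 9.90522081e-01,  5.28488227e-01,  1.43388607e+00,  9.89638889e-06,
        1.18141804e+00, -1.78516851e-01]), 'joint_velocities': array([ 9.22763342e-04, -5.42932407e-04,  4.42303074e-05,  2.29589975e-04,
       -4.18480558e-04,  1.16652090e-03]), 'joint_torque': array([ 2.11182356e-03, -4.40043569e+01, -1.76598179e+01,  6.34609186e-02,
        5.80586703e-02, -1.72870095e-04]), 'position': array([0.24396988, 0.5746209 , 0.22156326]), 'tool_rot': array([ 1.99532161e-01,  9.79890661e-01, -1.01993976e-03, -4.11588256e-04]), 'ft_force': array([0.2884131 , 0.89822633, 1.03504013]), 'moment': array([-0.03486059,  0.03379023,  0.02439392]), 'grip_force': 0.0, 'grip_width': 0.08686171649642209}
top {'fx': 488.59205139320756, 'fy': 488.59205139320756, 'cx': 323.24162573428384, 'cy': 200.57623066272492, 'dist': array([0.00363165, 0.        , 0.        , 0.        , 0.        ]), 'R': array([[ 0.00731932, -0.99995991,  0.00515756],
       [-0.97666649, -0.00825569, -0.21460292],
       [ 0.2146369 , -0.00346647, -0.97668776]]), 't': array([-1.42244061e-03,  5.43347002e-01,  1.45592706e+00])}
side {'fx': 440.719115299095, 'fy': 440.719115299095, 'cx': 315.23447148004124, 'cy': 196.5690191492421, 'dist': array([-0.07933796,  0.        ,  0.        ,  0.        ,  0.        ]), 'R': array([[ 0.91435795, -0.40456728,  0.01657904],
       [-0.29367156, -0.69079993, -0.66072118],
       [ 0.27875897,  0.59926687, -0.7504483 ]]), 't': array([-0.46775203,  0.21233846,  1.56193915])}
```

View pics/top0.png

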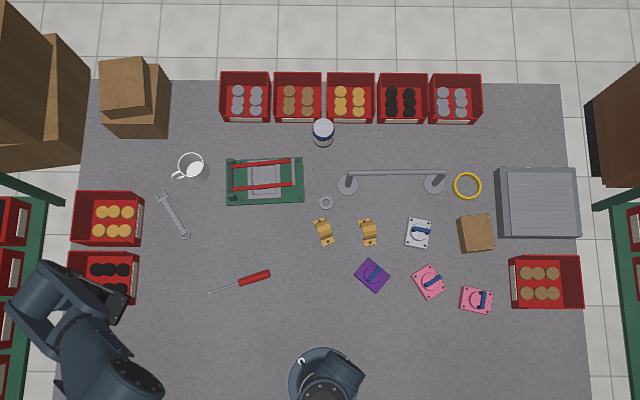

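View pics/side0.png

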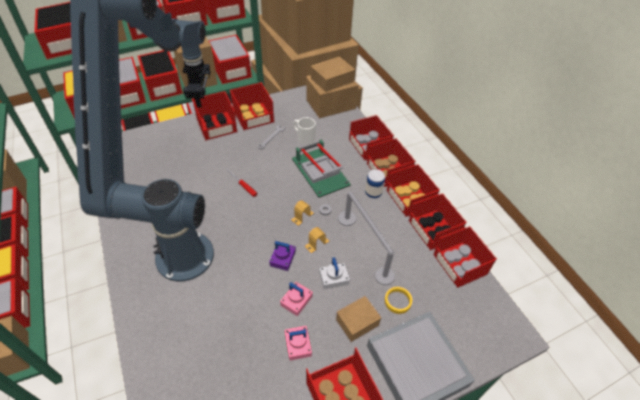

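Two saddles are visible, at top (323,232) and (368,232), with the rail at (395,178) and the fixture at (265,180). These could be taken for the housing: aluminium with a blue handle at (418,233), purple at (372,275), pink at (429,282) and pink at (476,299). By the description I choose (418,233) and check it in a close crop.

```bash
cat > h.py <<'E'
import numpy as np,cv2
from rig import get_obs,cams
from scipy.spatial.transform import Rotation as Ro
def ray(n,px,z,m=None):
    """pixels -> world points on plane z"""
    m=m or cams.camera_model(n);K=np.array([[m['fx'],0,m['cx']],[0,m['fy'],m['cy']],[0,0,1]])
    u=cv2.undistortPoints(np.array(px,float).reshape(-1,1,2),K,np.array(m['dist'])).reshape(-1,2)
    R,t=np.array(m['R']),np.array(m['t']);c=-R.T@t
    d=np.c_[u,np.ones(len(u))]@R
    return c+d*((np.broadcast_to(z,len(u))-c[2])/d[:,2])[:,None]
def proj(n,X,m=None):
    m=m or cams.camera_model(n);K=np.array([[m['fx'],0,m['cx']],[0,m['fy'],m['cy']],[0,0,1]])
    return cv2.projectPoints(np.array(X,float).reshape(-1,1,3),cv2.Rodrigues(np.array(m['R']))[0],np.array(m['t']),K,np.array(m['dist']))[0].reshape(-1,2)
def rows(target,yaw=None):
    """tool-frame shift and spin to bring TCP to target with tool y axis at world angle yaw(deg, mod 180)"""
    o=get_obs();R=Ro.from_quat(o['tool_rot']).as_matrix()
    s=R.T@(np.array(target)-o['position']);y=R[:,1];a=np.degrees(np.arctan2(y[1],y[0]))
    sp=None
    if yaw is not None:
        d=(yaw-a+90)%180-90; sp=-d
    print('shift',np.round(s,4),'spin',sp,'tooly',round(a,1),'q6',np.degrees(o['q'][5]).round(1),'tilt',R[:,2].round(4),'pos',o['position'].round(4),'t',o['time'])
def crop(n,x0,y0,x1,y1,f,out,im=None):
    im=cams.camera(n) if im is None else im
    c=cv2.resize(im[y0:y1,x0:x1],None,fx=f,fy=f,interpolation=cv2.INTER_CUBIC);cv2.imwrite(out,c)
E
python3 - <<'E'
from h import *
im=cv2.imread('pics/top0.png')
a=cv2.resize(im[145:255,215:315],None,fx=4,fy=4,interpolation=2)
b=cv2.resize(im[145:255,300:480],None,fx=4,fy=4,interpolation=2)[:,:]
s=cv2.imread('pics/side0.png')
c=np.full((600,800,3),0,np.uint8)
a=cv2.resize(im[150:215,215:315],None,fx=4,fy=4,interpolation=2); c[:260,:400]=a
c[:260,400:]=cv2.resize(s[125:190,270:370],None,fx=4,fy=4,interpolation=2)
c[265:265+330,:800]=cv2.resize(im[165:247,300:500],None,fx=4,fy=4,interpolation=2)[:330] if 0 else np.pad(cv2.resize(im[165:247,300:500],None,fx=4,fy=4,interpolation=2),((0,2),(0,0),(0,0)))
cv2.imwrite('pics/c1.png',c)
E
```

```text
(no output)
```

View pics/c1.png

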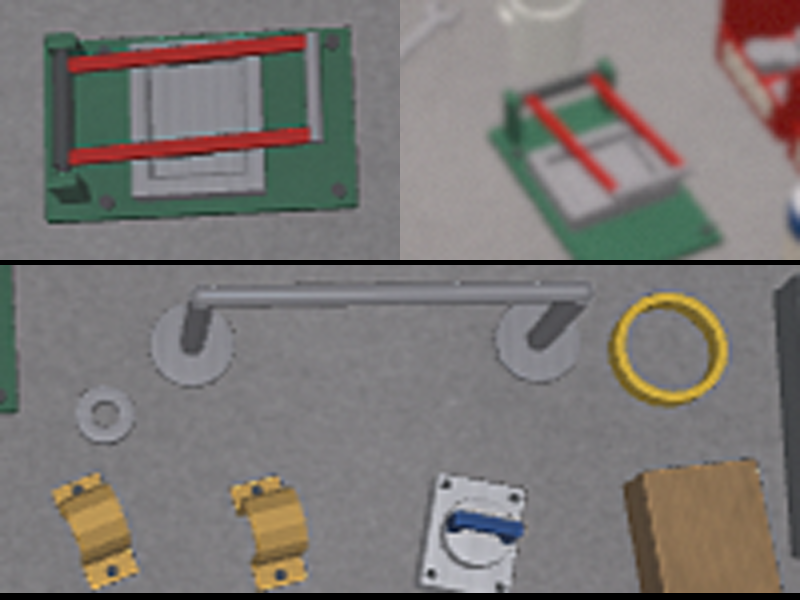

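```bash
python3 - <<'E'
from h import *
def T(x,y): return [300+x/4,165+(y-265)/4]
def F(x,y): return [215+x/4,150+y/4]
def ang(v): return np.degrees(np.arctan2(v[1],v[0])).round(1)
P=ray('top',[F(45,35),F(352,28),F(357,207),F(46,222)],.012);print('plate',P[:,:2].round(3),P.mean(0).round(4),'sizes',[np.linalg.norm(P[i]-P[i-1]).round(3) for i in range(4)], 'fix +y dir',ang(P[0]+P[3]-P[1]-P[2]))
P=ray('top',[F(130,46),F(257,40),F(266,188),F(133,197)],.034);print('nest',P.mean(0).round(4))
P=ray('top',[F(62,110)],.064);print('hinge',P.round(4))
for z in(.064,.09,.1):print('grip',z,ray('top',[F(314,87)],z).round(4))
P=ray('top',[T(195,297),T(590,292)],.15);print('rail',P.round(4),P.mean(0).round(4),np.linalg.norm(P[0]-P[1]),ang(P[0]-P[1]))
for a,b in (((78,490),(112,572)),((257,490),(281,574))):
    P=ray('top',[T(*a),T(*b)],.005);print('saddle',P.mean(0).round(4),np.linalg.norm(P[0]-P[1]),'x dir',ang(P[0]-P[1]))
P=ray('top',[T(441,475),T(525,487),T(510,592),T(420,585)],.034);print('house',P.mean(0).round(4),[np.linalg.norm(P[i]-P[i-1]).round(3) for i in range(4)],'y',ang(P[0]+P[3]-P[1]-P[2]))
P=ray('top',[T(447,518),T(523,530)],.096);print('handle',P.mean(0).round(4),np.linalg.norm(P[0]-P[1]),ang(P[0]-P[1]))
E
```

```text
plate [[0.69  0.32 ]
 [0.699 0.07 ]
 [0.549 0.063]
 [0.535 0.311]] [0.6183 0.1909 0.012 ] sizes [np.float64(0.156), np.float64(0.25), np.float64(0.149), np.float64(0.248)] fix +y dir 92.6
nest [0.6166 0.1913 0.034 ]
hinge [[0.6135 0.2927 0.064 ]]
grip 0.064 [[0.6338 0.0966 0.064 ]]
grip 0.09 [[0.6265 0.0951 0.09  ]]
grip 0.1 [[0.6237 0.0945 0.1   ]]
rail [[ 0.6072 -0.0714  0.15  ]
 [ 0.6135 -0.3629  0.15  ]] [ 0.6104 -0.2171  0.15  ] 0.2915890488315124 91.2
saddle [4.55e-01 4.00e-04 5.00e-03] 0.07090499412109674 x dir 22.7
saddle [ 0.4553 -0.1376  0.005 ] 0.06951293918650314 x dir 15.2
house [ 0.4501 -0.2944  0.034 ] [np.float64(0.089), np.float64(0.066), np.float64(0.084), np.float64(0.07)] y 84.1
handle [ 0.4485 -0.2903  0.096 ] 0.057111195262895216 81.3
```

The crop confirms the housing at (418,233): bare aluminium with a blue handle. The sizes match the description (plate 250x150, rail about 0.28, foot 90x70). The clamp stands at about 0.2 rad, with its hinge towards +y. I go above the grip bar.

```bash
python3 -c "
from h import *
rows([.6225,.095,.24],92.6)"
```

```text
shift [-0.5359 -0.2935 -0.0179] spin -25.622413749850608 tooly 67.0 q6 -10.2 tilt [-0.0011 -0.0016 -1.    ] pos [0.244  0.5747 0.2217] t 0.1
```

Request:
{"api": "servo_tool", "payload": {"moves": "-0.18 -0.098 -0.018 -10 0.087;-0.268 -0.147 -0.018 -20 0.087;-0.268 -0.147 -0.018 -25.6 0.087;-0.402 -0.22 -0.018 -25.6 0.087;-0.402 -0.22 -0.018 -25.6 0.087;-0.536 -0.2935 -0.018 -25.6 0.087;-0.536 -0.2935 -0.018 -25.6 0.087;-0.536 -0.2935 -0.018 -25.6 0.087;-0.536 -0.2935 -0.018 -25.6 0.087;-0.536 -0.2935 -0.018 -25.6 0.087"}}

```text
time: 0.93
position: [0.4988, 0.2518, 0.2365]
tool_rot: [-0.022, 1.0, -0.0, -0.0]
ft_force: [0.5, 0.2, 0.1]
grip_width: 0.0871
grip_force: 0.0
```

Request:
{"api": "servo_tool", "payload": {"moves": "0 0 0 0 0.087"}}

```text
time: 1.02
position: [0.5037, 0.2479, 0.2368]
tool_rot: [-0.019, 1.0, -0.001, 0.002]
ft_force: [0.7, 0.6, 0.8]
grip_width: 0.0871
grip_force: 0.0
```

```bash
python3 -c "
from h import *
rows([.6225,.095,.24],92.6)"
```

```text
shift [-0.1129 -0.1574 -0.0023] spin -0.4144741509724099 tooly 92.2 q6 -77.2 tilt [ 0.0044 -0.0026 -1.    ] pos [0.5037 0.2479 0.2368] t 1.0167
```

Request:
{"api": "servo_tool", "payload": {"moves": "-0.0565 -0.079 -0.002 0 0.087;-0.0565 -0.079 -0.002 0 0.087;-0.113 -0.158 -0.002 0 0.087;-0.113 -0.158 -0.002 0 0.087;-0.113 -0.158 -0.002 0 0.087;-0.113 -0.158 -0.002 0 0.087;-0.113 -0.158 -0.002 0 0.087"}}

```text
time: 1.6
position: [0.6186, 0.0996, 0.2379]
tool_rot: [-0.021, 1.0, 0.0, -0.001]
ft_force: [-0.5, -0.0, -0.1]
grip_width: 0.087
grip_force: 0.0
```

```bash
python3 -c "
from h import *
m=cams.camera_model('wrist');im=cams.camera('wrist');rows([.6225,.095,.2],92.6)
cv2.imwrite('pics/w1.png',im)
print(proj('wrist',[[.6225,.095,.104],[.6137,.291,.064],[.618,.191,.022]],m))
t=cams.camera('top');cv2.imwrite('pics/t1.png',t)"
```

```text
shift [-0.0048 -0.0061  0.0379] spin -0.09474917747549227 tooly 92.5 q6 -93.5 tilt [-2.3e-03  7.0e-04 -1.0e+00] pos [0.6175 0.1009 0.2379] t 1.65
[[313.63290223 193.66629005]
 [472.27612794 185.57058793]
 [384.2691421  179.05325502]]
```

View pics/w1.png

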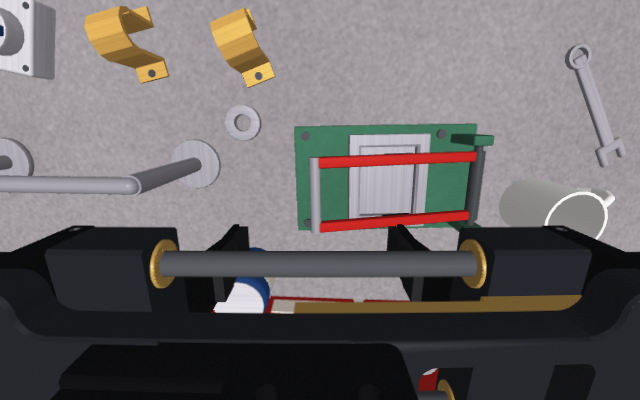

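The wrist view shows the bar's middle at (316,194) against a predicted (314,194), so it agrees to about 3 mm. The hinge is at (477,187). I descend and grip.

Request:
{"api": "servo_tool", "payload": {"moves": "-0.005 -0.003 0.04 0 0.087;-0.005 -0.003 0.08 0 0.087;-0.005 -0.003 0.12 0 0.087;-0.005 -0.003 0.153 0 0.087;-0.005 -0.003 0.153 0 0.087;-0.005 -0.003 0.153 0 0.087;-0.005 -0.003 0.153 0 0.04;-0.005 -0.003 0.153 0 0.0;-0.005 -0.003 0.153 0 0.0;-0.005 -0.003 0.153 0 0.0", "grip_force": 20}}

```text
time: 2.53
position: [0.6247, 0.0983, 0.0881]
tool_rot: [-0.023, 1.0, -0.0, 0.002]
ft_force: [-0.1, 0.4, -0.1]
grip_width: 0.0681
grip_force: 0.0
```

Request:
{"api": "servo_tool", "payload": {"moves": "0 0 0 0 0;0 0 0 0 0;0 0 0 0 0;0 0 0 0 0"}}

```text
time: 2.87
position: [0.6233, 0.0981, 0.0859]
tool_rot: [-0.022, 1.0, 0.0, 0.0]
ft_force: [0.4, -0.4, 0.6]
grip_width: 0.0416
grip_force: 0.0
```

```bash
python3 -c "
from h import *
rows([.6225,.095,.085],92.6)
o=get_obs();print(o['grip_width'],o['grip_force'],o['ft_force'])
R=Ro.from_quat(o['tool_rot']).as_matrix()
g=o['position']-.019*R[:,2]
h=np.array([.6137,.293,.064]);a0=np.arcsin((g[2]-.064)/.2);print(g,a0)
fy=np.array([-.045,.999,0])
for a in np.r_[np.linspace(a0,1.68,19)[1:]]:
  d=200*((np.cos(a0)-np.cos(a))*fy+np.array([0,0,np.sin(a)-np.sin(a0)]))
  s=R.T@d;print(round(a,2),s.round(0))
"
```

```text
shift [ 0.001  -0.003   0.0009] spin -0.033302630454670634 tooly 92.6 q6 -93.8 tilt [ 1.e-04  0.e+00 -1.e+00] pos [0.6233 0.0981 0.0859] t 2.8667
0.04162097089184161 0.0 [ 0.44201987 -0.41308405  0.58073207]
[0.62333526 0.09805301 0.10488644] 0.20588364222150615
0.29 [ -0.   4. -16.]
0.37 [  0.   9. -31.]
0.45 [  0.  16. -46.]
0.53 [  0.  24. -61.]
0.62 [  0.  32. -75.]
0.7 [  0.  42. -88.]
0.78 [   0.   53. -100.]
0.86 [   0.   65. -111.]
0.94 [   0.   78. -121.]
1.02 [   0.   92. -130.]
1.11 [   0.  106. -138.]
1.19 [   0.  121. -145.]
1.27 [   0.  137. -150.]
1.35 [   0.  152. -154.]
1.43 [   0.  169. -157.]
1.52 [   0.  185. -159.]
1.6 [   0.  201. -159.]
1.68 [   0.  218. -158.]
```

Request:
{"api": "servo_tool", "payload": {"moves": "0 0 0 0 0;0 0 0 0 0;0 0 0 0 0;0 0 0 0 0;0 0 0 0 0;0 0 0 0 0;0 0 0 0 0"}}

```text
time: 3.45
position: [0.6234, 0.0967, 0.0856]
tool_rot: [-0.023, 1.0, -0.001, -0.0]
ft_force: [-0.4, -4.9, -0.5]
grip_width: 0.0112
grip_force: 20.0
```

Request:
{"api": "servo_tool", "payload": {"moves": "0 0.002 -0.008 0 0;0 0.004 -0.016 0 0;0 0.006 -0.023 0 0;0 0.009 -0.031 0 0;0 0.012 -0.039 0 0;0 0.016 -0.046 0 0;0 0.02 -0.054 0 0;0 0.024 -0.061 0 0;0 0.032 -0.075 0 0;0 0.042 -0.088 0 0"}}

```text
time: 4.28
position: [0.6211, 0.134, 0.1743]
tool_rot: [-0.023, 1.0, -0.006, -0.001]
ft_force: [-2.0, -15.4, 5.2]
grip_width: 0.011
grip_force: 20.0
```

Request:
{"api": "servo_tool", "payload": {"moves": "0 0.008 -0.012 0 0;0 0.02 -0.023 0 0;0 0.033 -0.033 0 0;0 0.047 -0.042 0 0;0 0.061 -0.05 0 0;0 0.076 -0.057 0 0;0 0.092 -0.062 0 0;0 0.107 -0.066 0 0;0 0.124 -0.069 0 0;0 0.14 -0.071 0 0"}}

```text
time: 5.12
position: [0.6144, 0.2786, 0.2513]
tool_rot: [-0.022, 1.0, -0.002, 0.001]
ft_force: [-7.5, -5.5, 17.5]
grip_width: 0.011
grip_force: 20.1
```

Request:
{"api": "servo_tool", "payload": {"moves": "0 0.01 0 0 0;0 0.02 0 0 0;0 0.028 0 0 0;0 0.028 0 0 0;0 0.028 0 0 0"}}

```text
time: 5.53
position: [0.6124, 0.3109, 0.2501]
tool_rot: [-0.023, 1.0, 0.003, 0.001]
ft_force: [-8.4, 2.7, 17.8]
grip_width: 0.0109
grip_force: 20.1
```

```bash
python3 -c "
from h import *
rows([.6225,.095,.085],92.6)
o=get_obs();print(o['grip_width'],o['grip_force'],o['ft_force'])"
```

```text
shift [ 2.00e-04 -2.17e-01  1.64e-01] spin 0.09031436380158198 tooly 92.7 q6 -75.3 tilt [ 9.0e-04  5.1e-03 -1.0e+00] pos [0.6124 0.3109 0.2501] t 5.5333
0.01085877811000163 20.083273351192474 [-8.35306003  2.72202678 17.83972297]
```

Request:
{"api": "servo_tool", "payload": {"moves": "0 0 0 0 0.03;0 0 0 0 0.05;0 0 0 0 0.05;0 0 0 0 0.05;0 0 -0.03 0 0.05;0 0 -0.06 0 0.087;0 0 -0.08 0 0.087;0 0 -0.08 0 0.087"}}

```text
time: 6.2
position: [0.6165, 0.3086, 0.3299]
tool_rot: [-0.022, 1.0, 0.001, 0.005]
ft_force: [0.3, 0.7, 0.7]
grip_width: 0.0566
grip_force: 0.0
```

```bash
python3 -c "
from h import *
rows([.449,-.291,.26],-7)"
```

```text
shift [ 0.1948 -0.5918  0.0665] spin -80.44043544132097 tooly 92.6 q6 -75.2 tilt [ 0.0093  0.0031 -1.    ] pos [0.6165 0.3086 0.3299] t 6.2
```

Request:
{"api": "servo_tool", "payload": {"moves": "0.013 -0.04 0 7 0.087;0.026 -0.08 0 14 0.087;0.039 -0.118 0 21 0.087;0.052 -0.158 0 28 0.087;0.065 -0.197 0 35 0.087;0.078 -0.237 0 42 0.087;0.091 -0.276 0 49 0.087;0.104 -0.316 0 56 0.087;0.117 -0.355 0 63 0.087;0.13 -0.394 0 70 0.087"}}

```text
time: 7.03
position: [0.5002, -0.0931, 0.3234]
tool_rot: [0.558, 0.83, -0.0, -0.001]
ft_force: [0.0, -1.0, -0.2]
grip_width: 0.0872
grip_force: 0.0
```

```bash
python3 -c "
from h import *
rows([.449,-.291,.26],-7)"
```

```text
shift [-0.164  -0.1221  0.0633] spin 29.216631688576193 tooly 22.2 q6 -45.4 tilt [-0.0021  0.001  -1.    ] pos [ 0.5002 -0.0931  0.3234] t 7.0333
```

Request:
{"api": "servo_tool", "payload": {"moves": "-0.033 -0.024 0.013 7 0.087;-0.066 -0.049 0.026 14 0.087;-0.099 -0.073 0.039 21 0.087;-0.132 -0.098 0.052 28 0.087;-0.163 -0.122 0.063 29.2 0.087;-0.163 -0.122 0.063 29.2 0.087;-0.163 -0.122 0.063 29.2 0.087;-0.163 -0.122 0.063 29.2 0.087;-0.163 -0.122 0.063 29.2 0.087;-0.163 -0.122 0.063 29.2 0.087"}}

```text
time: 7.87
position: [0.4521, -0.2873, 0.262]
tool_rot: [0.746, 0.666, 0.0, -0.0]
ft_force: [-0.0, -0.1, -0.7]
grip_width: 0.0867
grip_force: 0.0
```

```bash
python3 -c "
from h import *
im=cams.camera('wrist');m=cams.camera_model('wrist')
import pickle;pickle.dump(m,open('w2.pkl','wb'))
rows([.449,-.291,.09],-7);cv2.imwrite('pics/w2.png',im)
print(proj('wrist',[[.449,-.291,.09]],m))"
```

```text
shift [-0.004  -0.0028  0.1721] spin 0.5146654382499491 tooly -6.5 q6 -37.9 tilt [ 4.e-04 -1.e-04 -1.e+00] pos [ 0.4522 -0.2874  0.2621] t 7.9167
[[314.77975394 186.50252024]]
```

View pics/w2.png

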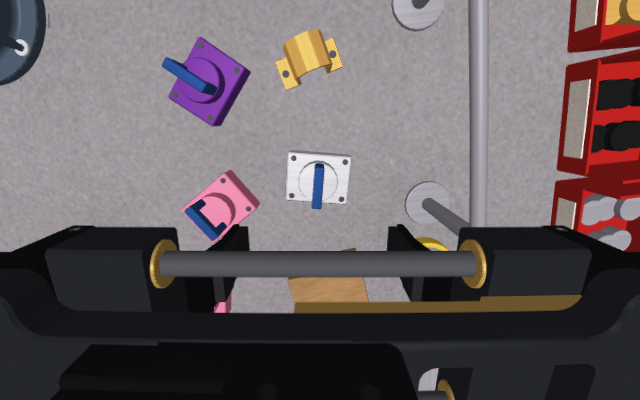

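The wrist view shows the handle from (319,164) to (317,209) and the foot corners at (288,152), (350,155), (347,203) and (286,198).

```bash
python3 -c "
from h import *
import pickle;m=pickle.load(open('w2.pkl','rb'))
P=ray('wrist',[[319,164],[317,209]],.096,m);d=P[0]-P[1];print(P.mean(0),np.linalg.norm(d),np.degrees(np.arctan2(d[1],d[0])))
Q=ray('wrist',[[288,152],[350,155],[347,203],[286,198]],.034,m);d=Q[1]+Q[2]-Q[0]-Q[3];print(Q.mean(0),[np.linalg.norm(Q[i]-Q[i-1]).round(3) for i in range(4)],np.degrees(np.arctan2(d[1],d[0])))
"
```

```text
[ 0.45298164 -0.29068255  0.096     ] 0.05545027350632869 81.07532464398432
[ 0.4525932  -0.29090084  0.034     ] [np.float64(0.066), np.float64(0.086), np.float64(0.069), np.float64(0.089)] -10.253241977849731
```

Request:
{"api": "servo_tool", "payload": {"moves": "-0.0033 0.001 0.04 3 0.087;-0.0033 0.001 0.08 3 0.087;-0.0033 0.001 0.12 3 0.07;-0.0033 0.001 0.15 3 0.06;-0.0033 0.001 0.175 3 0.05;-0.0033 0.001 0.192 3 0.04;-0.0033 0.001 0.192 3 0.04;-0.0033 0.001 0.192 3 0.02;-0.0033 0.001 0.192 3 0.0;-0.0033 0.001 0.192 3 0", "grip_force": 40}}

```text
time: 8.75
position: [0.4535, -0.2928, 0.0715]
tool_rot: [0.764, 0.646, 0.0, 0.002]
ft_force: [-0.5, 0.5, 0.5]
grip_width: 0.0416
grip_force: 0.0
```

Request:
{"api": "servo_tool", "payload": {"moves": "0 0 0 0 0;0 0 0 0 0;0 0 0 0 0;0 0 0 0 0;0 0 0 0 0;0 0 0 0 0"}}

```text
time: 9.25
position: [0.4517, -0.2922, 0.0699]
tool_rot: [0.764, 0.645, -0.0, -0.0]
ft_force: [-2.3, -0.1, 3.3]
grip_width: 0.0118
grip_force: 39.9
```

```bash
python3 -c "
from h import *
rows([.4527,-.2908,.07],-9.5);o=get_obs();print(o['grip_width'],o['grip_force'],o['ft_force'])"
```

```text
shift [ 0.0015  0.0007 -0.0001] spin -0.10674403922457998 tooly -9.6 q6 -35.1 tilt [-1.e-03  2.e-04 -1.e+00] pos [ 0.4517 -0.2922  0.0699] t 9.25
0.01184779667538597 39.93494387716055 [-2.28985456 -0.08304607  3.34088131]
```

Request:
{"api": "servo_tool", "payload": {"moves": "0 0 -0.02 0 0;0 0 -0.05 0 0;0 0 -0.09 0 0;0 0 -0.13 0 0;0 0 -0.17 0 0;0 0 -0.2 0 0;0 0 -0.2 0 0;0 0 -0.2 0 0"}}

```text
time: 9.92
position: [0.4526, -0.2923, 0.2703]
tool_rot: [0.764, 0.645, 0.0, 0.001]
ft_force: [0.1, 0.3, -6.9]
grip_width: 0.0114
grip_force: 39.9
```

```bash
python3 -c "
from h import *
rows([.618,.193,.27],2.6);o=get_obs();print(o['grip_width'],o['ft_force'],o['moment'])
im=cams.camera('top')
c=np.zeros((600,800,3),np.uint8)
c[:400,:600]=cv2.resize(im[140:220,210:330],None,fx=5,fy=5,interpolation=2)
cv2.imwrite('pics/c2.png',c[:400,:600])
"
```

```text
shift [ 5.062e-01  8.200e-02 -1.000e-04] spin -12.22303724877004 tooly -9.6 q6 -35.1 tilt [ 0.0019 -0.0014 -1.    ] pos [ 0.4526 -0.2923  0.2703] t 9.9167
0.011377667536701035 [ 0.05916505  0.32205538 -6.86827216] [-0.09087927  0.04586683  0.02067882]
```

View pics/c2.png

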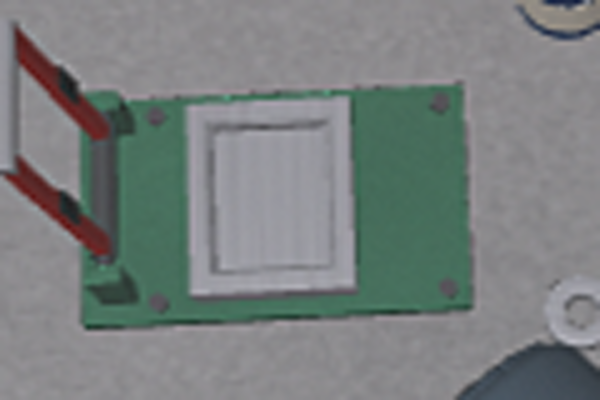

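The clamp is now wide open. The nest block corners are at crop (190,105), (350,97), (357,288) and (193,297), and the plate's right corners at (462,85) and (470,307).

```bash
python3 -c "
from h import *
F=lambda L:[[210+x/5-.4,140+y/5-.4] for x,y in L]
def s(n,L,z):
  P=ray('top',F(L),z);v=P[0]+P[3]-P[1]-P[2];w=P[0]+P[1]-P[2]-P[3];print(n,P.mean(0).round(4),[np.linalg.norm(P[i]-P[i-1]).round(3) for i in range(4)],'ydir',np.degrees(np.arctan2(v[1],v[0])),'xdir',np.degrees(np.arctan2(w[1],w[0])))
s('nest',[(190,105),(350,97),(357,288),(193,297)],.034)
s('plate',[(80,102),(462,85),(470,307),(82,327)],.012)
s('floor',[(215,129),(328,122),(333,270),(217,272)],.022)
P=ray('top',F([(104,188),(98,140),(112,250)]),.064);print('hinge',P)
"
```

```text
nest [0.6182 0.1915 0.034 ] [np.float64(0.126), np.float64(0.103), np.float64(0.126), np.float64(0.103)] ydir 93.60967327927243 xdir 3.3491343751917277
plate [0.6186 0.1932 0.012 ] [np.float64(0.15), np.float64(0.249), np.float64(0.148), np.float64(0.248)] ydir 93.34299931197022 xdir 3.143002931450064
floor [0.6202 0.1924 0.022 ] [np.float64(0.095), np.float64(0.073), np.float64(0.098), np.float64(0.074)] ydir 92.8482370793072 xdir 3.226173799893913
hinge [[0.61444848 0.29301932 0.064     ]
 [0.64552337 0.29826683 0.064     ]
 [0.57470765 0.28615213 0.064     ]]
```

Request:
{"api": "servo_tool", "payload": {"moves": "0.02 0.0033 0 0 0;0.055 0.009 0 -2 0;0.09 0.015 0 -4 0;0.125 0.02 0 -6 0;0.16 0.026 0 -8 0;0.195 0.032 0 -10 0;0.23 0.038 0 -12 0;0.265 0.044 0 -12.8 0;0.3 0.049 0 -12.8 0;0.335 0.055 0 -12.8 0"}}

```text
time: 10.8
position: [0.5601, 0.031, 0.2655]
tool_rot: [0.687, 0.726, -0.003, -0.004]
ft_force: [0.2, -0.3, -5.2]
grip_width: 0.0115
grip_force: 39.9
```

```bash
python3 -c "
from h import *
rows([.6185,.191,.22],3.2)"
```

```text
shift [0.1564 0.0676 0.0452] spin -0.021785080943971025 tooly 3.2 q6 -11.4 tilt [-0.0089  0.0014 -1.    ] pos [0.5601 0.031  0.2655] t 10.8
```

Request:
{"api": "servo_tool", "payload": {"moves": "0.032 0.013 0 0 0;0.064 0.026 0 0 0;0.096 0.039 0 0 0;0.128 0.052 0.02 0 0;0.1588 0.0648 0.04 0 0;0.1588 0.0648 0.06 0 0;0.1588 0.0648 0.07 0 0;0.1588 0.0648 0.07 0 0;0.1588 0.0648 0.07 0 0;0.1588 0.0648 0.07 0 0"}}

```text
time: 11.63
position: [0.6186, 0.19, 0.1995]
tool_rot: [0.688, 0.726, -0.0, -0.0]
ft_force: [-0.3, -0.6, -4.9]
grip_width: 0.0112
grip_force: 40.0
```

```bash
python3 -c "
from h import *
rows([.6185,.1915,.17],3.2)
im=cams.camera('wrist');m=cams.camera_model('wrist');s=cams.camera('side')
o=get_obs();p=o['position'];R=Ro.from_rotvec([0,0,np.radians(3.2)]).as_matrix()
X=[p+R@np.array([a*.045,b*.035,.070*-1+c]) for c in(0,.034) for a,b in((-1,-1),(1,-1),(1,1),(-1,1))]
print('foot wrist',proj('wrist',X,m).round(0).tolist());print('foot side',proj('side',X).round(1).tolist())
N=[np.array([.6185,.1925,.034])+R@np.array([a*.047,b*.037,0]) for a,b in((-1,-1),(1,-1),(1,1),(-1,1))]
print('pocket wrist',proj('wrist',N,m).round(0).tolist(),'side',proj('side',N).round(1).tolist())
c=np.zeros((600,640,3),np.uint8);c[:300]=im[0:300];c[300:,:480]=cv2.resize(s[105:205,260:420],None,fx=3,fy=3,interpolation=2)
cv2.imwrite('pics/c3.png',c)
"
```

```text
shift [0.0015 0.     0.0295] spin -0.10312432684608552 tooly 3.1 q6 4.1 tilt [-4.e-04 -2.e-04 -1.e+00] pos [0.6186 0.19   0.1995] t 11.6333
foot wrist [[267.0, 245.0], [367.0, 245.0], [371.0, 167.0], [263.0, 168.0], [259.0, 263.0], [374.0, 263.0], [379.0, 175.0], [254.0, 175.0]]
foot side [[315.1, 158.3], [335.4, 151.4], [327.0, 140.8], [307.2, 147.4], [315.3, 151.9], [335.8, 145.0], [327.4, 134.4], [307.2, 141.0]]
pocket wrist [[278.0, 212.0], [355.0, 212.0], [357.0, 151.0], [276.0, 151.0]] side [[314.1, 175.8], [334.4, 168.6], [326.0, 157.4], [306.0, 164.3]]
```

View pics/c3.png

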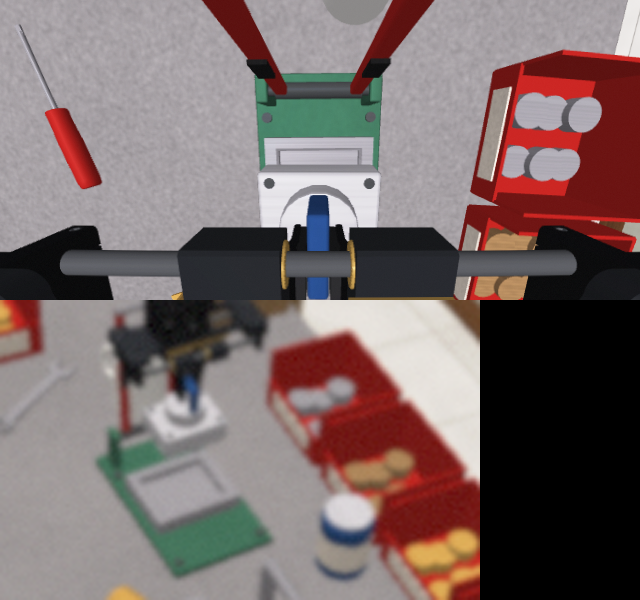

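Read relative to each other, the foot (far corners (259,171) and (379,173)) and the pocket (far edge (277,149) to (361,149)) agree in x, and y needs about +2 mm. I lower to just above the mouth, then slowly in.

Request:
{"api": "servo_tool", "payload": {"moves": "0.0018 0 0.03 -0.5 0;0.0018 0 0.06 -0.5 0;0.0018 0 0.08 -0.5 0;0.0018 0 0.086 -0.5 0;0.0018 0 0.086 -0.5 0;0.0018 0 0.086 -0.5 0"}}

```text
time: 12.23
position: [0.6197, 0.1926, 0.1152]
tool_rot: [0.684, 0.729, 0.001, 0.001]
ft_force: [1.3, 0.1, -5.0]
grip_width: 0.0117
grip_force: 40.0
```

Request:
{"api": "servo_tool", "payload": {"moves": "0 0 0.003 0 0;0 0 0.006 0 0;0 0 0.009 0 0;0 0 0.012 0 0;0 0 0.012 0 0;0 0 0.012 0 0"}}

```text
time: 12.73
position: [0.6193, 0.1927, 0.1027]
tool_rot: [0.684, 0.729, 0.001, 0.001]
ft_force: [0.6, -1.4, -1.0]
grip_width: 0.0111
grip_force: 39.9
```

Request:
{"api": "servo_tool", "payload": {"moves": "0 0 0.002 0 0;0 0 0.004 0 0;0 0 0.005 0 0;0 0 0.005 0 0;0 0 0.005 0 0"}}

```text
time: 13.15
position: [0.6204, 0.1909, 0.1014]
tool_rot: [0.684, 0.73, 0.001, 0.003]
ft_force: [-3.1, -7.9, 16.4]
grip_width: 0.0111
grip_force: 40.1
```

Request:
{"api": "servo_tool", "payload": {"moves": "-0.001 -0.001 -0.004 0 0;-0.003 -0.001 -0.003 0 0;-0.003 -0.001 -0.001 0 0;-0.003 -0.001 0.001 0 0;-0.003 -0.001 0.001 0 0;-0.003 -0.001 0.001 0 0"}}

```text
time: 13.65
position: [0.6169, 0.1899, 0.0944]
tool_rot: [0.684, 0.729, -0.001, -0.001]
ft_force: [1.0, -0.8, -5.6]
grip_width: 0.0114
grip_force: 40.0
```

```bash
python3 -c "
from h import *
rows([.6185,.1915,.092],3.2);o=get_obs();print(o['ft_force'],o['moment'])"
```

```text
shift [0.0015 0.0017 0.0024] spin 0.48655001351869487 tooly 3.7 q6 3.5 tilt [-2.e-03 -1.e-04 -1.e+00] pos [0.6169 0.1899 0.0944] t 13.65
[ 0.97925324 -0.81793556 -5.60160236] [-0.10090691 -0.13244006 -0.01461522]
```

Request:
{"api": "servo_tool", "payload": {"moves": "0 0 0.002 0 0;0 0 0.004 0 0;0 0 0.004 0 0;0 0 0.004 0 0"}}

```text
time: 13.98
position: [0.6179, 0.1907, 0.0933]
tool_rot: [0.684, 0.73, 0.001, 0.0]
ft_force: [-2.1, 4.0, 4.5]
grip_width: 0.0121
grip_force: 40.0
```

Request:
{"api": "servo_tool", "payload": {"moves": "0 0 0 0 0.02;0 0 0 0 0.035;0 0 0 0 0.035;0 0 0 0 0.035;0 0 -0.03 0 0.035;0 0 -0.06 0 0.05;0 0 -0.1 0 0.05;0 0 -0.14 0 0.05;-0.04 0 -0.16 0 0.05;-0.08 0 -0.16 0 0.05"}}

```text
time: 14.82
position: [0.6258, 0.1126, 0.2579]
tool_rot: [0.682, 0.731, 0.004, 0.004]
ft_force: [1.6, -1.0, 0.3]
grip_width: 0.0493
grip_force: 0.0
```

Request:
{"api": "servo_tool", "payload": {"moves": "-0.04 -0.02 0 0 0.05;-0.06 -0.04 0 0 0.05;-0.06 -0.04 0 0 0.05;-0.06 -0.04 0 0 0.05;-0.06 -0.04 0 0 0.05"}}

```text
time: 15.23
position: [0.587, 0.0486, 0.2518]
tool_rot: [0.684, 0.729, 0.0, 0.0]
ft_force: [0.9, 0.2, -0.3]
grip_width: 0.05
grip_force: 0.0
```

```bash
python3 -c "
from h import *
rows([.6185,.1915,.092],3.2)
im=cams.camera('wrist');m=cams.camera_model('wrist')
import pickle;pickle.dump(m,open('w3.pkl','wb'))
s=cams.camera('side')
R=Ro.from_rotvec([0,0,np.radians(3.2)]).as_matrix()
C=[(-1,-1),(1,-1),(1,1),(-1,1)]
def b(x,y,z):return [np.array([.6185,.1915,z])+R@np.array([i*x,j*y,0]) for i,j in C]
for n,X in (('foot top',b(.045,.035,.056)),('nestblock?',b(.063,.0515,.034)),('plate',b(.075,.125,.012))):
  print(n,proj('wrist',X,m).round(0).tolist(),proj('side',X).round(1).tolist())
c=np.zeros((600,700,3),np.uint8);c[:300,:640]=im[:300];c[300:,:480]=cv2.resize(s[125:200,270:390],None,fx=4,fy=4,interpolation=2)
cv2.imwrite('pics/c4.png',c);cv2.imwrite('pics/w3.png',im)
"
```

```text
shift [0.1406 0.0404 0.1599] spin 0.43859283219845224 tooly 3.6 q6 -9.8 tilt [ 9.e-04  4.e-04 -1.e+00] pos [0.587  0.0486 0.2518] t 15.2333
foot top [[313.0, 94.0], [387.0, 95.0], [391.0, 31.0], [313.0, 30.0]] [[314.5, 171.7], [334.1, 164.8], [326.1, 154.2], [306.8, 160.8]]
nestblock? [[299.0, 109.0], [396.0, 110.0], [402.0, 22.0], [299.0, 21.0]] [[312.3, 179.6], [339.6, 169.8], [327.8, 154.3], [301.1, 163.5]]
plate [[292.0, 163.0], [396.0, 164.0], [411.0, -37.0], [290.0, -39.0]] [[317.9, 196.5], [350.7, 184.2], [322.1, 146.9], [291.2, 157.2]]
```

View pics/c4.png

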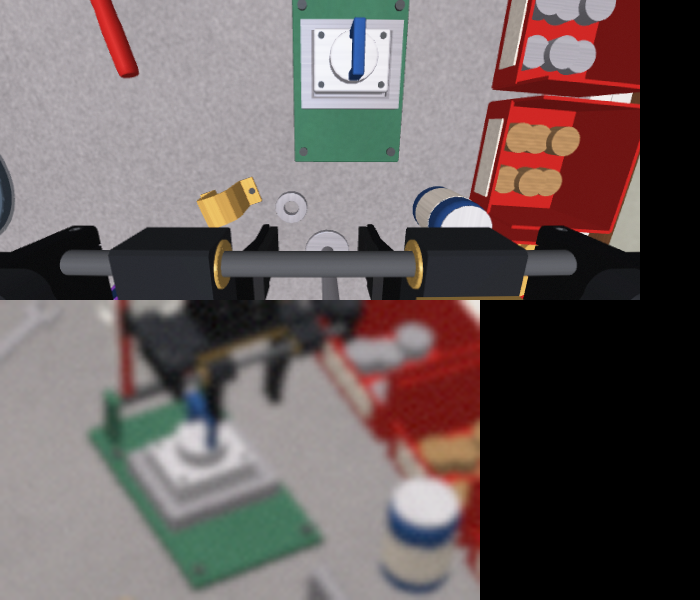

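```bash
python3 -c "
from h import *
im=cv2.imread('pics/w3.png');crop('',288,10,413,120,6,'pics/c5.png',im)"
```

View pics/c5.png

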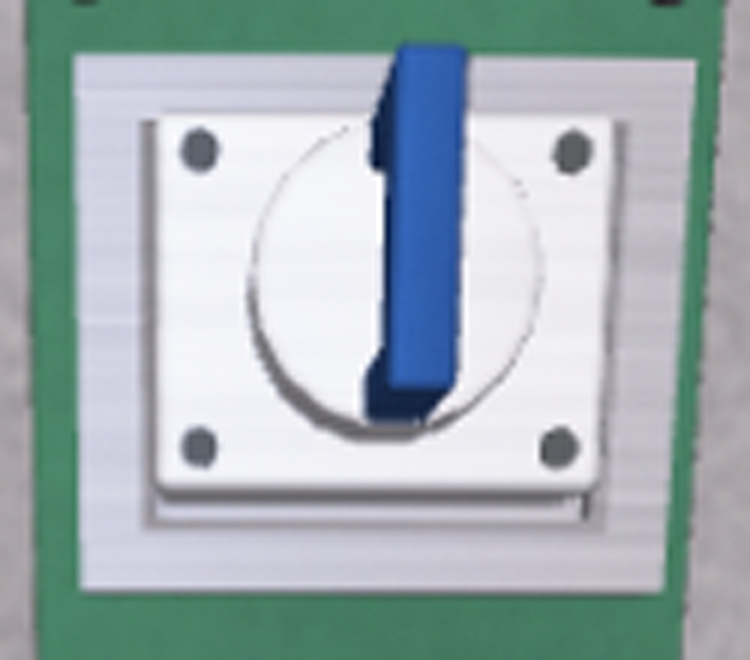

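The enlarged crop shows the foot's top back edge 10 px below the nest block's back edge. Fully home predicts 9, and 12 mm proud predicts about 1. The foot's width is 74–76 px against a predicted 74–78, so the housing is home. I close the clamp next.

Request:
{"api": "servo_tool", "payload": {"moves": "0 0 -0.04 -7 0.06;0.01 0 -0.08 -14 0.06;0.05 0.01 -0.108 -21 0.06;0.09 0.015 -0.108 -28 0.06;0.13 0.02 -0.108 -35 0.06;0.17 0.027 -0.108 -42 0.06;0.21 0.034 -0.108 -49 0.06;0.25 0.042 -0.108 -56 0.06;0.26 0.042 -0.108 -63 0.06;0.26 0.042 -0.108 -70 0.06"}}

```text
time: 16.17
position: [0.6108, 0.3169, 0.3586]
tool_rot: [0.135, 0.991, 0.001, -0.0]
ft_force: [0.2, -0.2, 0.2]
grip_width: 0.0598
grip_force: 0.0
```

Request:
{"api": "servo_tool", "payload": {"moves": "0 0 0 -7 0.06;0 0 0 -14 0.06;0 0 0 -19 0.06;0 0 0 -19 0.06;0 0 0 -19 0.06;0 0 0 -19 0.06"}}

```text
time: 16.67
position: [0.6116, 0.3115, 0.3595]
tool_rot: [-0.023, 1.0, 0.0, -0.0]
ft_force: [0.5, -0.5, -0.4]
grip_width: 0.0597
grip_force: 0.0
```

```bash
python3 -c "
from h import *
rows([.6125,.311,.26],93)
im=cams.camera('wrist');m=cams.camera_model('wrist');cv2.imwrite('pics/w4.png',im)
print(proj('wrist',[[.6125,.311,.268],[.6125-.031,.311,.268],[.6125+.031,.311,.268]],m))"
```

```text
shift [-0.0009 -0.0006  0.0995] spin -0.3681269325019656 tooly 92.6 q6 -74.9 tilt [-2.e-04  0.e+00 -1.e+00] pos [0.6116 0.3115 0.3595] t 16.6667
[[317.78426343 201.36094377]
 [319.3674957  168.66448339]
 [316.29468415 232.12118777]]
```

View pics/w4.png

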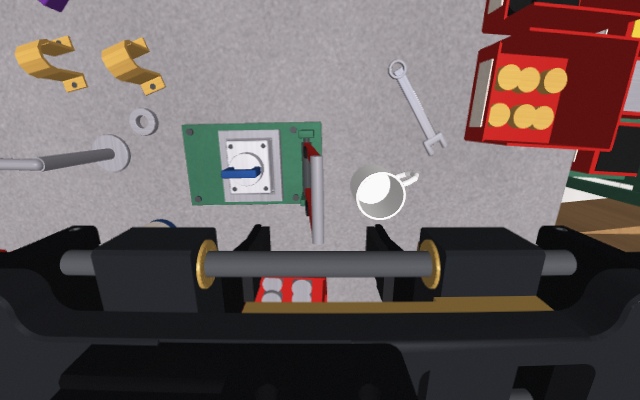

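The bar is at (317,200), as predicted. I descend and grip it near the finger tips.

Request:
{"api": "servo_tool", "payload": {"moves": "0 0 0.04 0 0.06;0 0 0.08 0 0.06;0 0 0.098 0 0.04;0 0 0.098 0 0.02;0 0 0.098 0 0;0 0 0.098 0 0;0 0 0.098 0 0;0 0 0.098 0 0;0 0 0.098 0 0;0 0 0.098 0 0", "grip_force": 25}}

```text
time: 17.55
position: [0.6121, 0.3109, 0.2629]
tool_rot: [-0.023, 1.0, 0.0, 0.001]
ft_force: [0.6, 0.8, 1.3]
grip_width: 0.0146
grip_force: 0.0
```

```bash
python3 -c "
from h import *
rows([.6125,.311,.26],93);o=get_obs();print(o['grip_width'],o['grip_force'],o['ft_force'])
a0=1.66
for a in np.linspace(a0,.12,21)[1:]:
  print(round(a,2),round(200*(np.cos(a0)-np.cos(a))),round(200*(np.sin(a0)-np.sin(a))))
"
```

```text
shift [-0.0004  0.0001  0.0029] spin -0.32344474016652214 tooly 92.7 q6 -75.1 tilt [ 1.9e-03  6.0e-04 -1.0e+00] pos [0.6121 0.3109 0.2629] t 17.55
0.01461512460123139 0.0 [0.62348156 0.80329904 1.28145541]
1.58 -15 -1
1.51 -31 0
1.43 -46 1
1.35 -61 4
1.27 -76 8
1.2 -91 13
1.12 -105 19
1.04 -118 26
0.97 -131 35
0.89 -144 44
0.81 -155 54
0.74 -166 65
0.66 -176 77
0.58 -185 89
0.5 -193 102
0.43 -200 116
0.35 -206 130
0.27 -210 145
0.2 -214 160
0.12 -216 175
```

Request:
{"api": "servo_tool", "payload": {"moves": "0 0 0 0 0;0 0 0 0 0;0 -0.015 -0.001 0 0;0 -0.031 0 0 0;0 -0.046 0.001 0 0;0 -0.061 0.004 0 0;0 -0.076 0.008 0 0;0 -0.091 0.013 0 0;0 -0.105 0.019 0 0;0 -0.118 0.026 0 0"}}

```text
time: 18.38
position: [0.6194, 0.1907, 0.2381]
tool_rot: [-0.023, 1.0, -0.001, 0.003]
ft_force: [1.6, -1.2, 6.2]
grip_width: 0.0088
grip_force: 24.0
```

Request:
{"api": "servo_tool", "payload": {"moves": "0 -0.013 0.009 0 0;0 -0.026 0.018 0 0;0 -0.037 0.028 0 0;0 -0.048 0.039 0 0;0 -0.058 0.051 0 0;0 -0.067 0.063 0 0;0 -0.075 0.076 0 0;0 -0.082 0.09 0 0;0 -0.088 0.104 0 0;0 -0.088 0.104 0 0"}}

```text
time: 19.22
position: [0.619, 0.1027, 0.1286]
tool_rot: [-0.022, 1.0, -0.0, -0.003]
ft_force: [-0.8, 0.2, -0.6]
grip_width: 0.0005
grip_force: 0.0
```

The fingers slipped off the bar, so I look to see where the clamp stands.

```bash
python3 -c "
from h import *
s=cams.camera('side');t=cams.camera('top');c=np.zeros((600,800,3),np.uint8)
c[:,:400]=cv2.resize(s[95:215,270:350],None,fx=5,fy=5,interpolation=2)
c[:400,400:]=cv2.resize(t[130:210,215:295],None,fx=5,fy=5,interpolation=2)
cv2.imwrite('pics/c6.png',c)
fy=np.array([-.05,.9987,0]);h=np.array([.6135,.292,.064])
for a in(.1,.4,.6,.8,1.,1.2):
  X=h-.2*np.cos(a)*fy+[0,0,.2*np.sin(a)]
  print(a,X.round(3),((proj('side',X)-[270,95])*5).round(),((proj('top',X)-[215,130])*5+[400,0]).round())
"
```

```text
0.1 [0.623 0.093 0.084] [[310. 392.]] [[796. 216.]]
0.4 [0.623 0.108 0.142] [[305. 327.]] [[766. 191.]]
0.6 [0.622 0.127 0.177] [[295. 278.]] [[729. 175.]]
0.8 [0.62  0.153 0.207] [[280. 228.]] [[679. 162.]]
1.0 [0.619 0.184 0.232] [[262. 179.]] [[619. 151.]]
1.2 [0.617 0.22  0.25 ] [[242. 133.]] [[550. 144.]]
```

View pics/c6.png

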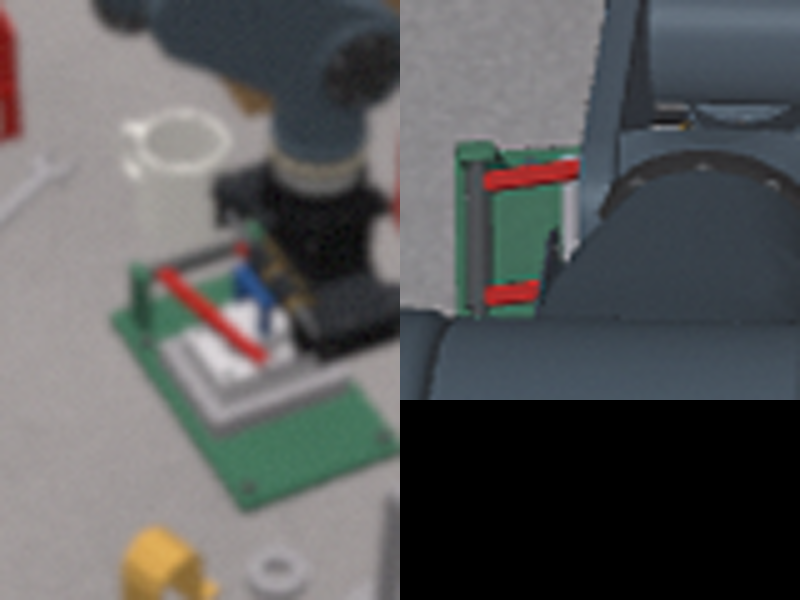

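The clamp is at about 0.3 rad, with the shut fingertips on top of the bar. From here I push it straight down, following the arc.

Request:
{"api": "servo_tool", "payload": {"moves": "0 -0.001 0.006 0 0;0 -0.003 0.012 0 0;0 -0.004 0.018 0 0;0 -0.005 0.024 0 0;0 -0.006 0.03 0 0;0 -0.007 0.036 0 0;0 -0.008 0.042 0 0;0 -0.008 0.042 0 0"}}

```text
time: 19.98
position: [0.6206, 0.0969, 0.088]
tool_rot: [-0.023, 1.0, 0.0, -0.002]
ft_force: [-0.2, 0.5, 0.4]
grip_width: 0.0001
grip_force: 0.0
```

Request:
{"api": "servo_tool", "payload": {"moves": "0 0 0.004 0 0;0 -0.001 0.008 0 0"}}

```text
time: 20.15
position: [0.6215, 0.0963, 0.0815]
tool_rot: [-0.023, 1.0, 0.0, -0.0]
ft_force: [-0.5, 0.2, 1.3]
grip_width: 0.0006
grip_force: 0.4
```

Request:
{"api": "servo_tool", "payload": {"moves": "0 0 0.003 0 0;0 0 0.006 0 0;0 0 0.008 0 0"}}

```text
time: 20.4
position: [0.6216, 0.0958, 0.0733]
tool_rot: [-0.023, 1.0, -0.0, -0.0]
ft_force: [-0.1, -0.3, 1.4]
grip_width: 0.0004
grip_force: 0.4
```

```bash
python3 -c "
from h import *
s=cams.camera('side');cv2.imwrite('pics/s7.png',s)
# red mask end of near rail
hsv=cv2.cvtColor(s[140:190,295:345],cv2.COLOR_BGR2HSV)
m=((hsv[...,0]<8)|(hsv[...,0]>172))&(hsv[...,1]>140)&(hsv[...,2]>90)
ys,xs=np.nonzero(m);print(len(xs))
for x in range(0,50,2):
  k=ys[xs==x]
  if len(k):print(x+295,k.min()+140,k.max()+140,end='; ')
fx=np.array([.9987,.05,0]);fy=np.array([-.05,.9987,0]);h=np.array([.6135,.292,.064])-.037*fx
print()
for a in(0,.05,.1,.2,.3):
  print(a,[proj('side',h-r*np.cos(a)*fy+[0,0,r*np.sin(a)]).round(1).tolist() for r in(.0,.1,.195)])
rows([.62,.092,.07],93)
"
```

```text
81
303 149 152; 305 152 155; 307 154 158; 309 157 160; 311 161 163; 313 163 165; 315 165 167; 317 169 171; 319 171 174; 321 173 177; 323 176 177; 
0 [[[301.7, 149.0]], [[312.3, 164.0]], [[323.1, 179.3]]]
0.05 [[[301.7, 149.0]], [[312.3, 163.1]], [[323.1, 177.5]]]
0.1 [[[301.7, 149.0]], [[312.3, 162.2]], [[323.1, 175.7]]]
0.2 [[[301.7, 149.0]], [[312.1, 160.2]], [[322.9, 171.7]]]
0.3 [[[301.7, 149.0]], [[311.9, 158.1]], [[322.5, 167.5]]]
shift [ 0.0017 -0.0038  0.0031] spin -0.3244516504541224 tooly 92.7 q6 -94.1 tilt [-6.e-04 -1.e-04 -1.e+00] pos [0.6215 0.0958 0.0731] t 20.45
```

The rail's end now reads at row 177, about 0.05 rad, so the push works. I press on until it resists.

Request:
{"api": "servo_tool", "payload": {"moves": "0 -0.002 0.002 0 0;0 -0.002 0.004 0 0;0 -0.002 0.006 0 0;0 -0.002 0.006 0 0"}}

```text
time: 20.78
position: [0.6222, 0.0939, 0.0701]
tool_rot: [-0.023, 1.0, -0.0, 0.0]
ft_force: [-2.9, -1.5, 12.2]
grip_width: 0.0004
grip_force: 6.3
```

Request:
{"api": "servo_tool", "payload": {"moves": "0 0 0.002 0 0;0 0 0.004 0 0;0 0 0.004 0 0"}}

```text
time: 21.03
position: [0.6223, 0.0938, 0.0697]
tool_rot: [-0.024, 1.0, -0.0, 0.001]
ft_force: [-9.0, -0.9, 32.4]
grip_width: 0.0006
grip_force: 15.8
```

The tip stopped at z = 0.0698 (bar top 0.070, so 0 rad) with 32 N, so the clamp is closed. I lift off and check the saddles.

Request:
{"api": "servo_tool", "payload": {"moves": "0 0 -0.04 0 0.0;0 0 -0.08 0 0;0 0 -0.12 0 0;0 0 -0.16 0 0.02;0 -0.03 -0.17 0 0.06;0.04 -0.06 -0.17 0 0.087;0.08 -0.09 -0.17 0 0.087;0.08 -0.09 -0.17 0 0.087;0.08 -0.09 -0.17 0 0.087"}}

```text
time: 21.78
position: [0.5425, -0.0015, 0.2337]
tool_rot: [-0.022, 1.0, -0.0, -0.002]
ft_force: [-0.1, -0.0, -0.2]
grip_width: 0.0326
grip_force: 0.0
```

```bash
cat > brass.py <<'E'
from h import *
def brass(n,im,roi,z=.035,m=None):
    x0,y0,x1,y1=roi;h=cv2.cvtColor(im[y0:y1,x0:x1],cv2.COLOR_BGR2HSV)
    k=cv2.inRange(h,(12,110,90),(30,255,255))
    N,_,st,c=cv2.connectedComponentsWithStats(k)
    for i in range(1,N):
        if st[i,4]>60: p=c[i]+[x0,y0];print(n,p.round(1),st[i,4],ray(n,[p],z,m).round(4)[0])
E
python3 - <<'E'
from brass import *
R=(250,205,460,330)
brass('top',cv2.imread('pics/top0.png'),R)
t=cams.camera('top');brass('top',t,R);cv2.imwrite('pics/t7.png',t)
s=cams.camera('side')
fx=np.array([.9987,.05,0]);hsv=cv2.cvtColor(s[140:190,295:345],cv2.COLOR_BGR2HSV)
m=((hsv[...,0]<8)|(hsv[...,0]>172))&(hsv[...,1]>140)&(hsv[...,2]>90);ys,xs=np.nonzero(m)
print([(x+295,ys[xs==x].min()+140,ys[xs==x].max()+140) for x in range(16,36,2) if (xs==x).any()])
rows([.455,.0,.2],22.7)
E
```

```text
top [324.  230.7] 308 [ 4.529e-01 -3.000e-04  3.500e-02]
top [368.2 231.1] 326 [ 0.4527 -0.1376  0.035 ]
top [385.9 225.1] 182 [ 0.4719 -0.1931  0.035 ]
[(311, np.int64(161), np.int64(163)), (313, np.int64(163), np.int64(166)), (315, np.int64(166), np.int64(168)), (317, np.int64(169), np.int64(172)), (319, np.int64(171), np.int64(174)), (321, np.int64(174), np.int64(177)), (323, np.int64(177), np.int64(177))]
shift [0.0914 0.0042 0.034 ] spin 69.89527618806426 tooly 92.6 q6 -104.3 tilt [ 1.4e-03  2.0e-04 -1.0e+00] pos [ 5.464e-01 -1.000e-04  2.341e-01] t 21.8833
```

Request:
{"api": "servo_tool", "payload": {"moves": "0.03 0.001 -0.02 7 0.087;0.06 0.003 -0.02 14 0.087;0.09 0.004 -0.02 21 0.087;0.09 0.004 -0.02 28 0.087;0.09 0.004 -0.02 35 0.087;0.09 0.004 -0.02 42 0.087;0.09 0.004 -0.02 49 0.087;0.09 0.004 -0.02 56 0.087;0.09 0.004 -0.02 63 0.087;0.09 0.004 -0.02 69.9 0.087"}}

```text
time: 22.72
position: [0.4578, 0.0008, 0.2538]
tool_rot: [0.555, 0.832, 0.0, 0.001]
ft_force: [-0.8, -0.4, 1.3]
grip_width: 0.0867
grip_force: 0.0
```

Request:
{"api": "servo_tool", "payload": {"moves": "0 0 0 0 0.087;0 0 0 0 0.087;0 0 0 0 0.087"}}

```text
time: 22.97
position: [0.4568, 0.0005, 0.2537]
tool_rot: [0.552, 0.834, 0.0, 0.0]
ft_force: [0.5, -0.2, -0.4]
grip_width: 0.0867
grip_force: 0.0
```

```bash
python3 - <<'E'
from brass import *
import pickle
im=cams.camera('wrist');m=cams.camera_model('wrist');pickle.dump(m,open('w5.pkl','wb'));cv2.imwrite('pics/w5.png',im)
brass('wrist',im,(0,0,640,230),.035,m)
rows([.455,.0,.2],22.7)
E
```

```text
wrist [318.1 176.8] 1696 [ 4.579e-01 -2.000e-04  3.500e-02]
wrist [613.  214.4] 1133 [0.8823 0.1197 0.035 ]
shift [ 0.0003 -0.0016  0.0537] spin 0.23472723565896558 tooly 22.9 q6 -37.0 tilt [ 3.e-04  0.e+00 -1.e+00] pos [4.566e-01 4.000e-04 2.537e-01] t 23.0167
```

View pics/w5.png

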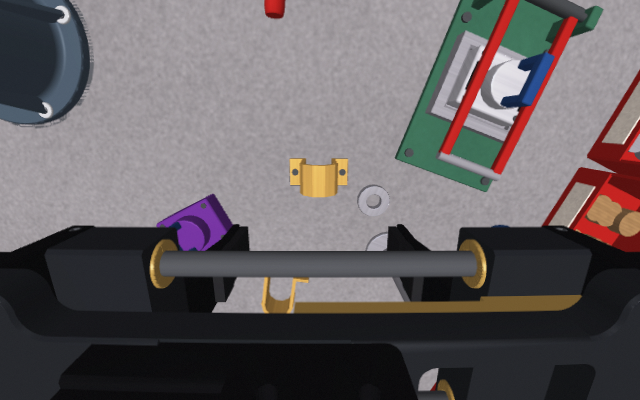

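Saddle 1 stands with its foot holes at (295,172) and (342,172), square to the tool. Saddle 2 was moved and shows partly at (282,290); I look at it later.

```bash
python3 - <<'E'
from h import *
import pickle;m=pickle.load(open('w5.pkl','rb'))
P=ray('wrist',[[295,172],[342,172]],.005,m);d=P[1]-P[0];print(P.mean(0),np.linalg.norm(d),np.degrees(np.arctan2(d[1],d[0])))
P=ray('wrist',[[318.5,196],[318.5,166]],.075,m);print(P)
c=P[0]*0
rows([*ray('wrist',[[318.5,172]],.005,m)[0][:2],.023],22.9)
E
```

```text
[0.45780785 0.00158505 0.005     ] 0.06974065088096087 22.987722306898036
[[ 0.46504939 -0.01560989  0.075     ]
 [ 0.45022619  0.01929671  0.075     ]]
shift [0.0006 0.0016 0.2307] spin 0.03472723565896274 tooly 22.9 q6 -37.0 tilt [ 3.e-04  0.e+00 -1.e+00] pos [4.566e-01 4.000e-04 2.537e-01] t 23.0167
```

Request:
{"api": "servo_tool", "payload": {"moves": "0 0.001 0.04 0 0.087;0 0.001 0.08 0 0.087;0 0.001 0.12 0 0.087;0 0.001 0.16 0 0.087;0 0.001 0.2 0 0.087;0 0.001 0.22 0 0.087;0 0.001 0.231 0 0.087;0 0.001 0.231 0 0.06;0 0.001 0.231 0 0.03;0 0.001 0.231 0 0.03", "grip_force": 25}}

```text
time: 23.85
position: [0.4578, 0.0004, 0.0233]
tool_rot: [0.553, 0.833, 0.0, 0.001]
ft_force: [-0.0, -0.6, -0.5]
grip_width: 0.0742
grip_force: 0.0
```

Request:
{"api": "servo_tool", "payload": {"moves": "0 0 0 0 0.03;0 0 0 0 0.03;0 0 0 0 0.03;0 0 0 0 0.03;0 0 0 0 0.03"}}

```text
time: 24.27
position: [0.4575, 0.0004, 0.0235]
tool_rot: [0.553, 0.833, 0.0, 0.001]
ft_force: [-0.8, 0.3, 6.1]
grip_width: 0.0474
grip_force: 24.8
```

Request:
{"api": "servo_tool", "payload": {"moves": "0 0 -0.03 0 0.03;0 0 -0.07 0 0.03;0 0 -0.11 0 0.03;0 0 -0.15 0 0.03;0 0 -0.19 0 0.03;0 0 -0.2 0 0.03;0 0 -0.2 0 0.03"}}

```text
time: 24.85
position: [0.459, 0.0001, 0.2261]
tool_rot: [0.553, 0.833, 0.001, 0.004]
ft_force: [-0.1, 0.3, -1.8]
grip_width: 0.0479
grip_force: 24.8
```

```bash
python3 - <<'E'
from h import *
rows([.611,-.172,.223],1.2)
t=cams.camera('top');cv2.imwrite('pics/t8.png',t)
from brass import *
brass('top',t,(250,165,460,330))
E
```

```text
shift [-0.2175  0.0735  0.0047] spin 21.594297551622944 tooly 22.8 q6 -36.8 tilt [ 0.0082 -0.0021 -1.    ] pos [4.590e-01 1.000e-04 2.261e-01] t 24.85
top [455.6 186.6] 90 [ 0.5977 -0.4171  0.035 ]
top [385.9 225.1] 183 [ 0.4719 -0.1933  0.035 ]
```

```bash
python3 - <<'E'
from h import *
import pickle;m=pickle.load(open('w2.pkl','rb'))
im=cv2.imread('pics/w2.png');g=cv2.cvtColor(im,cv2.COLOR_BGR2GRAY).astype(float)
for r in (60,110,160): 
  print(r,[int(v) for v in g[r,462:496]])
print(ray('wrist',[[478,20],[479,110],[478,200]],.15,m))
E
```

```text
60 [160, 160, 160, 160, 158, 154, 141, 88, 87, 103, 114, 125, 133, 139, 144, 149, 162, 180, 188, 190, 181, 167, 162, 159, 153, 140, 133, 155, 160, 165, 162, 159, 154, 153]
110 [155, 156, 155, 153, 152, 152, 154, 116, 83, 97, 111, 122, 131, 139, 142, 147, 157, 173, 183, 183, 175, 164, 162, 159, 149, 141, 138, 151, 150, 152, 154, 153, 153, 151]
160 [146, 146, 148, 151, 153, 151, 143, 119, 79, 96, 110, 123, 131, 139, 144, 150, 156, 168, 172, 170, 165, 163, 160, 153, 144, 132, 151, 156, 157, 157, 158, 156, 156, 160]
[[ 0.61170978 -0.14414272  0.15      ]
 [ 0.61415002 -0.22135592  0.15      ]
 [ 0.61601711 -0.31042009  0.15      ]]
```

Request:
{"api": "servo_tool", "payload": {"moves": "-0.036 0.012 0 7 0.03;-0.072 0.024 0 14 0.03;-0.108 0.036 0 21 0.03;-0.144 0.048 0 21.6 0.03;-0.18 0.06 0 21.6 0.03;-0.217 0.073 0 21.6 0.03;-0.217 0.073 0 21.6 0.03;-0.217 0.073 0 21.6 0.03;-0.217 0.073 0 21.6 0.03;-0.217 0.073 0 21.6 0.03"}}

```text
time: 25.73
position: [0.6064, -0.1698, 0.2206]
tool_rot: [0.7, 0.715, -0.001, -0.003]
ft_force: [-0.1, -0.4, -1.4]
grip_width: 0.0481
grip_force: 24.8
```

```bash
python3 - <<'E'
from h import *
rows([.611,-.172,.112],1.4)
E
```

```text
shift [-0.0025  0.0051  0.1085] spin -0.19030922036979803 tooly 1.2 q6 -27.0 tilt [-0.0047  0.0025 -1.    ] pos [ 0.6064 -0.1698  0.2206] t 25.7333
```

Request:
{"api": "servo_tool", "payload": {"moves": "-0.001 0.003 0.02 0 0.03;-0.001 0.003 0.045 0 0.03;-0.001 0.003 0.07 0 0.03;-0.001 0.003 0.09 0 0.03;-0.001 0.003 0.1 0 0.03;-0.001 0.003 0.105 0 0.03;-0.001 0.003 0.105 0 0.03;-0.001 0.003 0.105 0 0.03"}}

```text
time: 26.4
position: [0.6118, -0.1722, 0.1186]
tool_rot: [0.7, 0.714, 0.0, 0.001]
ft_force: [0.5, 0.8, -1.0]
grip_width: 0.048
grip_force: 24.8
```

Request:
{"api": "servo_tool", "payload": {"moves": "0 0 0.003 0 0.03;0 0 0.006 0 0.03;0 0 0.008 0 0.03;0 0 0.008 0 0.03"}}

```text
time: 26.73
position: [0.612, -0.1726, 0.1114]
tool_rot: [0.7, 0.714, 0.0, 0.001]
ft_force: [-1.4, 0.8, 5.4]
grip_width: 0.0478
grip_force: 24.8
```

It touched the bar at the expected height (0.1114 against 0.1115). I release and rise.

Request:
{"api": "servo_tool", "payload": {"moves": "0 0 0 0 0.06;0 0 0 0 0.075;0 0 0 0 0.075;0 0 0 0 0.075;0 0 0 0 0.075;0 0 -0.02 0 0.075;0 0 -0.06 0 0.075;0 0 -0.1 0 0.087;0 0 -0.14 0 0.087;0 0 -0.14 0 0.087"}}

```text
time: 27.57
position: [0.6162, -0.1744, 0.2591]
tool_rot: [0.7, 0.714, 0.003, 0.008]
ft_force: [1.5, 0.3, 1.1]
grip_width: 0.0844
grip_force: 0.0
```

```bash
python3 - <<'E'
from h import *
rows([.472,-.193,.26],15)
E
```

```text
shift [-0.0156 -0.1445 -0.0031] spin -13.805240462530051 tooly 1.2 q6 -27.0 tilt [ 0.016  -0.0076 -0.9998] pos [ 0.6162 -0.1744  0.2591] t 27.5667
```

Request:
{"api": "servo_tool", "payload": {"moves": "-0.004 -0.036 0 -7 0.087;-0.008 -0.072 0 -13 0.087;-0.012 -0.108 0 -13.8 0.087;-0.016 -0.14 0 -13.8 0.087;-0.016 -0.14 0 -13.8 0.087;-0.016 -0.14 0 -13.8 0.087;-0.016 -0.14 0 -13.8 0.087;-0.016 -0.14 0 -13.8 0.087"}}

```text
time: 28.23
position: [0.4732, -0.1916, 0.2499]
tool_rot: [0.609, 0.793, 0.0, 0.001]
ft_force: [0.4, 0.5, 1.1]
grip_width: 0.0866
grip_force: 0.0
```

```bash
python3 - <<'E'
from brass import *
import pickle
im=cams.camera('wrist');m=cams.camera_model('wrist');pickle.dump(m,open('w6.pkl','wb'));cv2.imwrite('pics/w6.png',im)
brass('wrist',im,(0,0,640,230),.035,m)
rows([.472,-.193,.26],15)
E
```

```text
wrist [620.  156.3] 1165 [ 0.8722 -0.0532  0.035 ]
wrist [316.3 180.4] 902 [ 0.4733 -0.197   0.035 ]
wrist [439.5 205. ] 2981 [ 0.6504 -0.1857  0.035 ]
wrist [606.1 196.2] 1324 [ 0.8821 -0.1099  0.035 ]
shift [-0.0012 -0.0015 -0.0102] spin 0.020567350927933603 tooly 15.0 q6 -49.6 tilt [ 1.3e-03 -6.0e-04 -1.0e+00] pos [ 0.4732 -0.1914  0.2498] t 28.2833
```

View pics/w6.png

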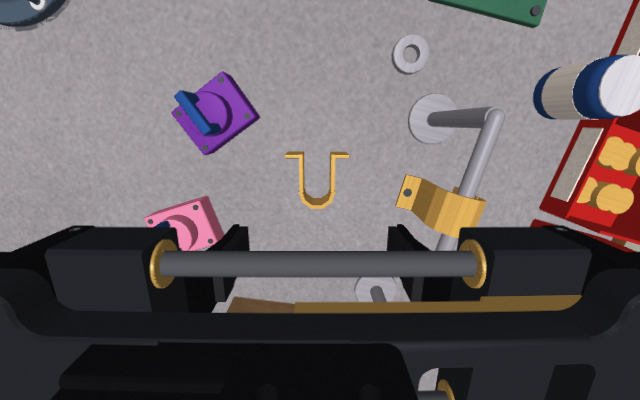

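Saddle 2 is lying on its side, with its feet edge at (286,154) to (349,154) and its arch apex at (317,208). Saddle 1 hangs on the rail at (440,205). To set saddle 2 upright I grip its legs and lever the arch up against the bar, since the tool can only point down. Then I square its feet on the bench.

```bash
python3 - <<'E'
from h import *
import pickle;m=pickle.load(open('w6.pkl','rb'))
P=ray('wrist',[[286,153],[349,153],[317.5,208.5],[317.5,153]],.04,m);d=P[1]-P[0];v=P[2]-P[3]
print(P.round(4),np.linalg.norm(d),np.degrees(np.arctan2(d[1],d[0])),np.linalg.norm(v),np.degrees(np.arctan2(v[1],v[0])))
u=v/np.linalg.norm(v);G=(P[3]+P[2])/2+u*(.030-.0375);print('G',G)
rows([G[0],G[1],.007],np.degrees(np.arctan2(d[1],d[0])))
E
```

```text
[[ 0.425  -0.1708  0.04  ]
 [ 0.5053 -0.1491  0.04  ]
 [ 0.485  -0.234   0.04  ]
 [ 0.4651 -0.16    0.04  ]] 0.08318954345044018 15.061833509057882 0.07660675060653584 -74.9586640632931
G [ 0.47313019 -0.18972487  0.04      ]
shift [1.900e-03 2.000e-04 2.428e-01] spin -0.041266158129943165 tooly 15.0 q6 -49.6 tilt [ 1.3e-03 -6.0e-04 -1.0e+00] pos [ 0.4732 -0.1914  0.2498] t 28.2833
```

Request:
{"api": "servo_tool", "payload": {"moves": "0.002 0 0.04 0 0.087;0.002 0 0.08 0 0.08;0.002 0 0.12 0 0.075;0.002 0 0.16 0 0.07;0.002 0 0.2 0 0.07;0.002 0 0.225 0 0.07;0.002 0 0.238 0 0.07;0.002 0 0.242 0 0.06;0.002 0 0.242 0 0.03;0.002 0 0.242 0 0.03", "grip_force": 15}}

```text
time: 29.12
position: [0.4722, -0.1895, 0.0079]
tool_rot: [0.609, 0.793, 0.0, 0.001]
ft_force: [0.3, 0.3, 0.2]
grip_width: 0.0572
grip_force: 0.0
```

Request:
{"api": "servo_tool", "payload": {"moves": "0 0 0 0 0.03;0 0 0 0 0.03;0 0 0 0 0.03;0 0 0 0 0.03"}}

```text
time: 29.45
position: [0.472, -0.1896, 0.0089]
tool_rot: [0.609, 0.793, 0.0, 0.001]
ft_force: [0.6, 1.2, 4.7]
grip_width: 0.0476
grip_force: 15.0
```

Request:
{"api": "servo_tool", "payload": {"moves": "0 0 -0.02 0 0.03;0 0 -0.05 0 0.03;0 0 -0.09 0 0.03;0 0 -0.13 0 0.03;0 0 -0.17 0 0.03;0 0 -0.21 0 0.03;0 0 -0.21 0 0.03"}}

```text
time: 30.03
position: [0.4752, -0.1918, 0.2256]
tool_rot: [0.609, 0.793, 0.0, 0.008]
ft_force: [0.1, -1.1, -2.6]
grip_width: 0.0482
grip_force: 15.0
```

```bash
python3 - <<'E'
from brass import *
rows([.567,-.29,.22],91.4)
im=cams.camera('wrist');m=cams.camera_model('wrist');cv2.imwrite('pics/w7.png',im);brass('wrist',im,(230,100,400,300),.2,m)
E
```

```text
shift [-0.1186  0.0632  0.0078] spin -76.40111649188174 tooly 15.0 q6 -49.5 tilt [ 0.0137 -0.0094 -0.9999] pos [ 0.4752 -0.1918  0.2256] t 30.0333
wrist [267.5 215.5] 1935 [ 0.4388 -0.1913  0.2   ]
wrist [367.6 215.6] 1893 [ 0.5059 -0.1735  0.2   ]
wrist [317.8 289.8] 1575 [ 0.4878 -0.2394  0.2   ]
```

Request:
{"api": "servo_tool", "payload": {"moves": "0 0 0 -7 0.03;-0.02 0.011 0 -14 0.03;-0.04 0.023 0 -21 0.03;-0.06 0.034 0 -28 0.03;-0.08 0.045 0 -35 0.03;-0.1 0.057 0 -42 0.03;-0.12 0.068 0 -49 0.03;-0.12 0.068 0 -56 0.03;-0.12 0.068 0 -63 0.03;-0.12 0.068 0 -70 0.03"}}

```text
time: 30.92
position: [0.5666, -0.2871, 0.2149]
tool_rot: [0.041, 0.999, 0.001, -0.002]
ft_force: [-0.9, 0.7, -1.4]
grip_width: 0.0479
grip_force: 15.0
```

Request:
{"api": "servo_tool", "payload": {"moves": "0 0 0 -6.4 0.03;0 0 0.01 -6.4 0.03;0 0 0.01 -6.4 0.03;0 0 0.01 -6.4 0.03", "grip_force": 10}}

```text
time: 31.25
position: [0.5665, -0.2866, 0.2053]
tool_rot: [-0.011, 1.0, 0.002, -0.002]
ft_force: [0.9, -0.6, -1.7]
grip_width: 0.0483
grip_force: 10.0
```

```bash
python3 - <<'E'
from h import *
rows([.572,-.29,.175],91.4);print(get_obs()['q'])
E
```

```text
shift [-0.0056 -0.0036  0.0303] spin -0.1640181924847468 tooly 91.2 q6 -128.1 tilt [-0.004  0.003 -1.   ] pos [ 0.5665 -0.2866  0.2053] t 31.25
[-6.44079096e-01  5.61540129e-01  1.42033878e+00 -1.67935237e-05
  1.16469126e+00 -2.23644671e+00]
```

Request:
{"api": "servo_tool", "payload": {"moves": "-0.005 -0.003 0.015 0 0.03;-0.005 -0.003 0.03 0 0.03;-0.005 -0.003 0.036 0 0.03;-0.005 -0.003 0.042 0 0.03;-0.005 -0.003 0.048 0 0.03;-0.005 -0.003 0.054 0 0.03;-0.005 -0.003 0.06 0 0.03;-0.005 -0.003 0.06 0 0.03"}}

```text
time: 31.92
position: [0.5721, -0.2903, 0.1469]
tool_rot: [-0.012, 1.0, 0.0, -0.001]
ft_force: [-2.5, -0.7, 0.7]
grip_width: 0.048
grip_force: 10.9
```

Request:
{"api": "servo_tool", "payload": {"moves": "0 0 0.006 0 0.03;0 0 0.012 0 0.03;0 0 0.018 0 0.03;0 0 0.024 0 0.03;-0.001 0 0.03 0 0.03;-0.002 0 0.036 0 0.03;-0.003 0 0.042 0 0.03;-0.003 0 0.042 0 0.03"}}

```text
time: 32.58
position: [0.573, -0.2902, 0.1035]
tool_rot: [-0.012, 1.0, 0.001, -0.003]
ft_force: [-8.3, -1.8, -1.0]
grip_width: 0.0493
grip_force: 10.0
```

```bash
python3 - <<'E'
from brass import *
o=get_obs();print(o['position'],o['ft_force'],o['grip_width'])
im=cams.camera('side');cv2.imwrite('pics/s8.png',im)
w=cams.camera('wrist');m=cams.camera_model('wrist');cv2.imwrite('pics/w8.png',w);brass('wrist',w,(230,100,400,300),.2,m)
brass('side',im,(300,150,430,320))
E
```

```text
[ 0.57299812 -0.29021343  0.10352268] [-8.33959816 -1.81844751 -0.99394018] 0.049252955646940925
wrist [283.4 242.7] 204 [ 0.5335 -0.3006  0.2   ]
wrist [352.1 242.6] 203 [ 0.533 -0.283  0.2  ]
wrist [317.6 288.1] 2236 [ 0.5464 -0.2915  0.2   ]
side [391.2 159.3] 72 [0.9128 0.1142 0.035 ]
side [407.4 188.6] 224 [ 0.887 -0.057  0.035]
side [411.1 198.5] 81 [ 0.8725 -0.1081  0.035 ]
side [397.9 299.7] 304 [ 0.5988 -0.4663  0.035 ]
side [358.5 311.5] 590 [ 0.4615 -0.4518  0.035 ]
```

The bar now pushes mostly sideways (-8 N in x), so the saddle has turned well up. I push towards the bar to bring it to vertical.

Request:
{"api": "servo_tool", "payload": {"moves": "-0.003 0 0 0 0.03;-0.006 0 0 0 0.03;-0.009 0 0 0 0.03;-0.012 0 0 0 0.03;-0.012 0 0 0 0.03;-0.012 0 0 0 0.03"}}

```text
time: 33.18
position: [0.5822, -0.2899, 0.1027]
tool_rot: [-0.012, 1.0, 0.001, -0.006]
ft_force: [-12.0, -3.9, -5.4]
grip_width: 0.0492
grip_force: 10.0
```

```bash
python3 - <<'E'
from brass import *
w=cams.camera('wrist');m=cams.camera_model('wrist');cv2.imwrite('pics/w9.png',w);brass('wrist',w,(230,100,400,300),.2,m)
o=get_obs();p=o['position'];print(p,o['ft_force'])
for a in (60,75,90,105):
  c,s=np.cos(np.radians(a)),np.sin(np.radians(a));G=p+[0,0,.017]
  def S(lat,z,y): # saddle coords rel to G (z-.030 along u)
    q=z-.030; return G+np.array([q*c-y*s, lat, q*s+y*c])
  print(a,proj('wrist',[S(.043,0,.02),S(-.043,0,.02),S(.043,0,-.02),S(-.043,0,-.02),S(0,.075,.02),S(0,.075,-.02)],m).round(0).tolist())
E
```

```text
wrist [317.2 243.1] 835 [ 0.5427 -0.2917  0.2   ]
wrist [317.7 288. ] 2263 [ 0.5555 -0.2913  0.2   ]
[ 0.58214186 -0.28990886  0.10269972] [-12.24528118  -4.23495576  -5.00398202]
60 [[392.0, 191.0], [247.0, 187.0], [380.0, 233.0], [256.0, 230.0], [319.0, 315.0], [317.0, 348.0]]
75 [[388.0, 196.0], [250.0, 193.0], [380.0, 247.0], [256.0, 244.0], [320.0, 286.0], [317.0, 348.0]]
90 [[385.0, 204.0], [253.0, 201.0], [380.0, 260.0], [255.0, 258.0], [321.0, 253.0], [318.0, 339.0]]
105 [[382.0, 215.0], [255.0, 212.0], [381.0, 274.0], [253.0, 271.0], [321.0, 221.0], [319.0, 320.0]]
```

Request:
{"api": "servo_tool", "payload": {"moves": "0.02 0 0 0 0.03;0.05 0 0 0 0.03;0.08 0 0 0 0.03;0.092 0 0.02 0 0.03;0.092 0 0.04 0 0.03;0.092 0 0.06 0 0.03;0.092 0 0.075 0 0.03;0.092 0 0.08 0 0.03;0.092 0 0.08 0 0.03"}}

```text
time: 33.98
position: [0.4962, -0.2921, 0.0244]
tool_rot: [-0.012, 1.0, 0.0, -0.0]
ft_force: [-0.5, -0.2, -1.4]
grip_width: 0.0488
grip_force: 10.0
```

Request:
{"api": "servo_tool", "payload": {"moves": "0 0 0.003 0 0.03;0 0 0.006 0 0.03;0 0 0.008 0 0.03;0 0 0.008 0 0.03"}}

```text
time: 34.32
position: [0.4963, -0.2925, 0.018]
tool_rot: [-0.012, 1.0, -0.0, 0.0]
ft_force: [0.2, -0.1, -0.6]
grip_width: 0.0491
grip_force: 10.0
```

Request:
{"api": "servo_tool", "payload": {"moves": "0 0 0.002 0 0.03;0 0 0.004 0 0.03;0 0 0.005 0 0.03;0 0 0.005 0 0.03"}}

```text
time: 34.65
position: [0.4978, -0.2929, 0.0152]
tool_rot: [-0.012, 1.0, -0.001, 0.002]
ft_force: [1.0, 2.7, 10.5]
grip_width: 0.0497
grip_force: 10.0
```

Request:
{"api": "servo_tool", "payload": {"moves": "0 0 -0.003 0 0.05;0 0 -0.003 0 0.055;0 0 -0.003 0 0.07;0 0 -0.003 0 0.075;0 0 -0.003 0 0.075;0 0 -0.04 0 0.075;0 0 -0.08 0 0.08;0 0 -0.12 0 0.087;0 0 -0.16 0 0.087;0 0 -0.2 0 0.087"}}

```text
time: 35.48
position: [0.4955, -0.292, 0.2141]
tool_rot: [-0.012, 1.0, 0.0, -0.0]
ft_force: [0.9, -0.8, -0.3]
grip_width: 0.0855
grip_force: 0.0
```

Request:
{"api": "servo_tool", "payload": {"moves": "0 0 -0.03 0 0.087;0 0 -0.03 0 0.087;0 0 -0.03 0 0.087"}}

```text
time: 35.73
position: [0.4968, -0.2931, 0.2448]
tool_rot: [-0.012, 1.0, -0.002, 0.002]
ft_force: [-0.3, -0.1, 0.2]
grip_width: 0.0871
grip_force: 0.0
```

```bash
python3 - <<'E'
from brass import *
w=cams.camera('wrist');m=cams.camera_model('wrist');cv2.imwrite('pics/w10.png',w)
brass('wrist',w,(200,60,450,260),.04,m)
rows([.5,-.29,.1],91.4)
h=cv2.cvtColor(w,cv2.COLOR_BGR2HSV);k=cv2.inRange(h,(12,110,90),(30,255,255))[60:240,200:450]
for r in range(0,180,4):
  if k[r].any(): print(r+60,''.join('#' if v else '.' for v in k[r,70:170:1]))
p=np.array([.4975,-.2927,0])
def S(x,y,z):return p+[-y,x,z]
for nm,Q in(('up',[S(a*.043,b*.02,0) for a in(-1,1) for b in(-1,1)]+[S(0,-.02,.075),S(0,.02,.075)]),):
  print(nm,proj('wrist',Q,m).round(0).tolist())
E
```

```text
wrist [212.4 140.9] 2124 [ 0.4502 -0.4291  0.04  ]
wrist [318.3 191.4] 1742 [ 0.5136 -0.2913  0.04  ]
wrist [216.4 220.8] 356 [ 0.5589 -0.4314  0.04  ]
shift [-0.0043  0.002   0.1428] spin -0.024514004779618404 tooly 91.4 q6 -133.0 tilt [ 1.e-04 -2.e-04 -1.e+00] pos [ 0.4957 -0.2921  0.2428] t 35.7833
92 ....................................................................................................
96 ....................................................................................................
100 ....................................................................................................
104 ....................................................................................................
108 ....................................................................................................
112 ....................................................................................................
116 ....................................................................................................
120 ............................................................
[... 2380 characters left out ...]
.................##############............................................
216 ....................................................................................................
220 ....................................................................................................
224 ....................................................................................................
228 ....................................................................................................
232 ....................................................................................................
up [[288.0, 187.0], [288.0, 160.0], [346.0, 188.0], [348.0, 161.0], [317.0, 201.0], [318.0, 169.0]]
```

Numerically it stands upright: two feet with holes at rows 172–197 and the arch between them. I grasp it properly.

```bash
python3 - <<'E'
from h import *
P=ray('wrist',[[290,184.5],[347.5,184.5],[318.7,184.5]],.005);print(P,np.linalg.norm(P[0]-P[1]))
rows([P[2][0],P[2][1],.023],91.4)
E
```

```text
[[ 0.51276074 -0.33260581  0.005     ]
 [ 0.5106969  -0.24861145  0.005     ]
 [ 0.51173735 -0.29068407  0.005     ]] 0.0840197041485517
shift [-0.016   0.0011  0.2198] spin -0.024514004779618404 tooly 91.4 q6 -133.0 tilt [ 1.e-04 -2.e-04 -1.e+00] pos [ 0.4957 -0.2921  0.2428] t 35.7833
```

Request:
{"api": "servo_tool", "payload": {"moves": "-0.016 0.001 0.04 0 0.087;-0.016 0.001 0.08 0 0.087;-0.016 0.001 0.12 0 0.087;-0.016 0.001 0.16 0 0.087;-0.016 0.001 0.2 0 0.087;-0.016 0.001 0.215 0 0.087;-0.016 0.001 0.22 0 0.087;-0.016 0.001 0.22 0 0.06;-0.016 0.001 0.22 0 0.03;-0.016 0.001 0.22 0 0.03", "grip_force": 25}}

```text
time: 36.62
position: [0.5127, -0.2915, 0.0238]
tool_rot: [-0.012, 1.0, -0.001, 0.001]
ft_force: [0.4, 0.1, 0.6]
grip_width: 0.0743
grip_force: 0.0
```

Request:
{"api": "servo_tool", "payload": {"moves": "0 0 0 0 0.03;0 0 0 0 0.03;0 0 0 0 0.03;0 0 0 0 0.03;0 0 0 0 0.03"}}

```text
time: 37.03
position: [0.5125, -0.2915, 0.0237]
tool_rot: [-0.012, 1.0, -0.001, 0.001]
ft_force: [-0.4, 0.3, 4.8]
grip_width: 0.0479
grip_force: 24.7
```

Request:
{"api": "servo_tool", "payload": {"moves": "0 0 -0.03 0 0.03;0 0 -0.07 0 0.03;0 0 -0.11 0 0.03;0 0 -0.15 0 0.03;0 0 -0.19 0 0.03;0 0 -0.2 0 0.03;0 0 -0.2 0 0.03"}}

```text
time: 37.62
position: [0.5137, -0.2922, 0.2266]
tool_rot: [-0.012, 1.0, -0.003, 0.003]
ft_force: [-0.7, -0.2, -2.0]
grip_width: 0.0477
grip_force: 24.7
```

```bash
python3 - <<'E'
from h import *
rows([.613,-.262,.223],1.4)
E
```

```text
shift [-0.1     0.0278  0.0041] spin 89.99109273356848 tooly 91.4 q6 -131.9 tilt [ 0.0065 -0.0055 -1.    ] pos [ 0.5137 -0.2922  0.2266] t 37.6167
```

Request:
{"api": "servo_tool", "payload": {"moves": "0 0 0 7 0.03;0 0 0 14 0.03;0 0 0 21 0.03;0 0 0 28 0.03;0 0 0 35 0.03;0 0 0 42 0.03;-0.02 0.006 0 49 0.03;-0.04 0.011 0 56 0.03;-0.06 0.017 0 63 0.03;-0.08 0.022 0 70 0.03"}}

```text
time: 38.45
position: [0.5904, -0.2655, 0.219]
tool_rot: [0.566, 0.824, 0.0, -0.003]
ft_force: [0.2, 0.1, -1.7]
grip_width: 0.0477
grip_force: 24.7
```

Request:
{"api": "servo_tool", "payload": {"moves": "0 0 0 7 0.03;0 0 0 14 0.03;0 0 0 20 0.03;0 0 0 20 0.03;0 0 0 20 0.03;0 0 0 20 0.03"}}

```text
time: 38.95
position: [0.5905, -0.2665, 0.2208]
tool_rot: [0.698, 0.716, -0.0, -0.002]
ft_force: [0.4, 0.3, -1.3]
grip_width: 0.0481
grip_force: 24.7
```

```bash
python3 - <<'E'
from h import *
rows([.613,-.262,.118],1.4)
E
```

```text
shift [0.0037 0.0229 0.1028] spin 0.09812049215091179 tooly 1.5 q6 -35.7 tilt [-0.0029  0.0019 -1.    ] pos [ 0.5905 -0.2665  0.2208] t 38.95
```

Request:
{"api": "servo_tool", "payload": {"moves": "0.004 0.021 0 0 0.03;0.004 0.021 0 0 0.03;0.004 0.021 0.02 0 0.03;0.004 0.021 0.045 0 0.03;0.004 0.021 0.07 0 0.03;0.004 0.021 0.09 0 0.03;0.004 0.021 0.1 0 0.03;0.004 0.021 0.104 0 0.03;0.004 0.021 0.104 0 0.03"}}

```text
time: 39.7
position: [0.6118, -0.2624, 0.1178]
tool_rot: [0.698, 0.716, -0.0, -0.001]
ft_force: [-0.2, 0.2, -0.9]
grip_width: 0.0475
grip_force: 24.7
```

Request:
{"api": "servo_tool", "payload": {"moves": "0 0 0.003 0 0.03;0 0 0.006 0 0.03;0 0 0.008 0 0.03;0 0 0.008 0 0.03"}}

```text
time: 40.03
position: [0.6129, -0.2629, 0.1117]
tool_rot: [0.699, 0.716, 0.0, 0.001]
ft_force: [0.3, -0.0, -0.2]
grip_width: 0.0481
grip_force: 24.7
```

Request:
{"api": "servo_tool", "payload": {"moves": "0 0 0.001 0 0.03;0 0 0.002 0 0.03;0 0 0.002 0 0.03"}}

```text
time: 40.28
position: [0.613, -0.2629, 0.1116]
tool_rot: [0.698, 0.716, 0.0, 0.001]
ft_force: [-3.3, 1.8, 8.4]
grip_width: 0.048
grip_force: 24.7
```

Request:
{"api": "servo_tool", "payload": {"moves": "0 0 0 0 0.06;0 0 0 0 0.075;0 0 0 0 0.075;0 0 0 0 0.075;0 0 0 0 0.075;0 0 -0.02 0 0.075;0 0 -0.06 0 0.075;0 0 -0.1 0 0.087;0 0 -0.14 0 0.087;0 -0.04 -0.17 0 0.087"}}

```text
time: 41.12
position: [0.585, -0.2649, 0.2783]
tool_rot: [0.698, 0.716, 0.002, 0.006]
ft_force: [1.1, -0.9, 0.9]
grip_width: 0.0844
grip_force: 0.0
```

Request:
{"api": "servo_tool", "payload": {"moves": "0.01 -0.04 -0.03 0 0.087;0.02 -0.08 -0.05 0 0.087;0.03 -0.12 -0.05 0 0.087;0.04 -0.15 -0.05 0 0.087;0.04 -0.15 -0.05 0 0.087;0.04 -0.15 -0.05 0 0.087;0.04 -0.15 -0.05 0 0.087;0.04 -0.15 -0.05 0 0.087"}}

```text
time: 41.78
position: [0.4295, -0.2279, 0.324]
tool_rot: [0.698, 0.716, 0.0, 0.001]
ft_force: [0.0, 0.2, 0.2]
grip_width: 0.0872
grip_force: 0.0
```

```bash
python3 - <<'E'
from h import *
o=get_obs();print(o['position'],o['time'])
w=cams.camera('wrist');t=cams.camera('top');s=cams.camera('side')
c=np.zeros((600,800,3),np.uint8)
c[:300,:400]=cv2.resize(t[150:240,210:330],(400,300),interpolation=2)
c[:300,400:]=cv2.resize(t[150:240,340:460],(400,300),interpolation=2)
c[300:,:400]=cv2.resize(s[190:280,300:420],(400,300),interpolation=2)
c[300:,400:]=cv2.resize(w,(400,250),interpolation=3)[:250] if 0 else np.pad(cv2.resize(w,(400,250),interpolation=3),((0,50),(0,0),(0,0)))
cv2.imwrite('pics/fin.png',c)
E
```

```text
[ 0.42949501 -0.22786355  0.32397023] 41.7833
```

View pics/fin.png

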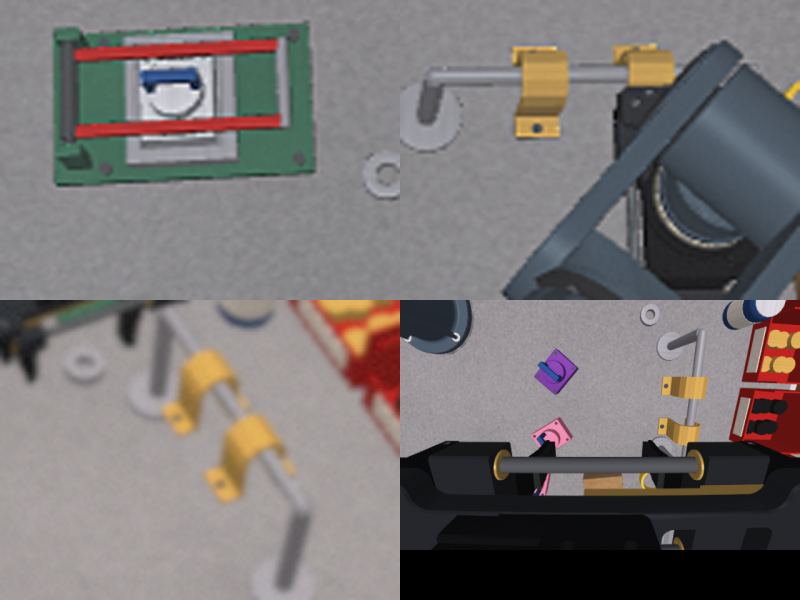

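The last picture shows both saddles hanging over the bar, a foot either side. The clamp is level over the seated housing, with its bar at top-image row 175 as expected for 0 rad, and nothing touches the gripper.

```bash
python3 -c "
from rig import job
print(job.hand_in())"
```

```text
the job is handed in; nothing more can be done
None
```

I handed the job in at about 42 s on the robot's clock, with no verdict returned: the housing is seated in the pocket with the clamp closed on it, and both brass saddles on the bench hang on the rail, one of them after I stood it up again where it had been knocked onto its side.

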